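Turn over the specimen carrier and load the check fixture

TASK

Of the two grey specimen carriers on the bench, one lies upside down, its grooved underside facing up. Turn that one over, without dropping it or letting it topple, and set it down fully home over the rib in the nest of the check fixture, groove down; then push the fixture's slide switch all the way across to the left (seen from the robot). Leave the other carrier and everything else on the bench where it is, and leave the loaded carrier at rest, let go of.

Things in the scene. Friction and masses are not known exactly. Their poses are not given: they have to be found in the camera images.
- carrier_mid (a point): Centre of the upside-down carrier: grey plastic block 100 mm long (own x), 56 wide (own y), 40 high (own z), 0.2 to 0.4 kg. Own z points out of its grooved underside: straight up as it arrives, straight down at the end. Groove 18 mm wide, 10 deep, along the whole length, centred. Its ends (56 x 40 mm) are flat: it stands on either, 100 mm tall. It fits the nest either way round.
- carrier: The same carrier, origin at the centre of its flat working face (the face on the bench as it arrives), 20 mm from carrier_mid; same axes. That face shows a white round specimen 46 mm across between two brass strips.
- spare_mid (a point): Centre of the other carrier, of the same size and make, lying right way up 40 mm high: white specimen and brass strips facing up, groove underneath. Its own x runs along its length. Leave it alone.
- nest (a point): Centre of the nest's floor on the fixture, 20 mm above the bench. x points to the robot's left (world +y), turned by -0.05 to 0.35 rad; y towards the robot; z up. A steel key rib along x is centred here: 90 mm long, 14 wide, 5 high, with a 9 mm wide step on it whose top is 8.5 mm above the floor. The seated carrier lies along x, groove over the rib, its centre 20 mm above this point.
- fixture: Check fixture: fixed aluminium slab 160 mm (x) by 210 (y) by 20 high, origin under its centre, axes as the nest's. The nest is on its far (-y) half, the switch on the half nearer the robot. Two low end stops, 6 mm high, with inner faces 55 mm either way in x from the nest's centre, bound the nest's length; it has no side walls.
- slide (a joint): Travel of the slide switch set flush in the fixture's top, in m: 0 as found (right-hand end), 0.016 fully across, towards the fixture's +x (the robot's left). It has a detent: about 6 to 7 N pushes it off, it snaps over after about half way and stays at either end.
- ridge (a point): Centre of the top of the switch's ridge, 30 mm above the bench; moves with it; axes as the nest's. The ridge is a bar 36 mm wide (y), 9 thick (x), standing 8 mm above a flush grey plate 66 mm long (x) by 38 wide, whose top is 22 mm above the bench. It lies 103 mm from the nest, nearer the robot (+y).
- meter: Black multimeter 150 x 75 x 33 mm lying to the right of the carriers; origin under its centre. Bystander.
- driver: Screwdriver 170 mm long, about 30 mm thick at the handle, lying along world x between the carriers and the fixture. Bystander.
- disc: White ceramic disc, 60 mm across, 14 mm high, to the right of the carriers; origin under its centre. Bystander.
- dish: Glass dish 84 mm across, 16 mm high, behind the screwdriver; origin under its centre. Bystander.
- flask: Amber closed bottle, 72 mm across, 150 mm tall, to the right of the carriers; origin under its centre. Bystander.
- weight: Brass weight, 48 mm across, 57 mm tall, behind; origin under its centre. Bystander.
Things that resemble listed ones, but are neither listed nor needed, are in the scene too. Leave any blue or turquoise look-alike of the carrier alone.

How it is judged (in metres and radians):
On the way, in this order (a step that is already met when the one before it is completed fails the run):
1. the carrier, right way up, is fully home over the nest's rib and let go of (x of carrier_mid in the frame of nest between -0.008 and 0.008 m and y of carrier_mid in the frame of nest between -0.004 and 0.004 m and z of carrier_mid in the frame of nest between 0.016 and 0.023 m and angle between carrier_mid's own z axis and vertical above 3.07 rad and angle between the x axis of carrier_mid and the x axis of nest, either way round below 0.1 rad and contact force between carrier and the fingers below 0.1 N), for 0.2 s.
2. the slide switch is across its detent (value of joint slide above 0.0135 m), for 0.2 s.
At the end, for the whole second after the job is handed in: The carrier rests in the nest groove down (own z within 0.07 rad of straight down), along the rib within 0.1 rad either way round, its centre within 8 mm (x) and 4 mm (y) of the nest's centre and 16 to 23 mm above the nest floor, at rest and released; the slide is past 13.5 of its 16 mm (all of step 1 and value of joint slide above 0.0135 m and linear speed of carrier below 0.02 m/s); the robot touches nothing.
It fails at once if the carrier is dropped or topples (faster than 0.5 m/s while the fingers do not hold it) (linear speed of carrier above 0.5 m/s and contact force between carrier and the fingers below 0.1 N).
It fails at once if the other carrier is moved more than 30 mm (distance of spare_mid from where it was at the start of the episode above 0.03 m).
It fails at once if a bystander on the bench is moved more than 30 mm (distance of any of meter, driver, disc, dish, flask, weight from where it was at the start of the episode above 0.03 m).
It also fails if it takes over 64 s, if anything falls off the work surface, if the arm or the gripper's body presses on something with over 40 N, if the wrist force passes 120 N, or if a joint passes its speed limit or range.

ROBOT

A 6-joint arm with a two-finger parallel gripper is mounted at the origin on the work surface. World frame = base frame: x ahead of the robot, y to its left, z up, the work surface at z = 0. Lengths are in mm, angles in rad, forces in N, time in s.
With the tool pointing down it reaches from about 350 to 875 mm from the base axis. Payload 4.2 kg.
Tool frame: the origin (TCP) lies at the very end of the fingers, on their centre line; the grasp point (between the pads) lies 19 mm behind it (arm.grip_point_offset is the distance from the TCP to the grasp point, in mm); z points along the fingers, y is the direction in which the jaws open and shut (so a half turn about z gives the same grasp; the last joint's range is limited). The gripper opens to 85 mm and grips with 20 to 120 N. Pads are 22 mm wide; open, the fingers measure 114 mm over their backs; the gripper's body (76 mm by 85 mm) begins 54 mm behind the grasp point. The pads swing forward as they close: fully open they stand 13 mm farther back than shut.
Start: joints at [-0.936, 0.385, 0.008, 0, -1.194, -0.259], TCP at [229.399, -581.356, 231.312] pointing down, gripper open.
Joint ranges: [-3.14, 3.14], [-1.21, 2.06], [-1.07, 1.41], [-3.16, 2.05], [-2.99, -0.16], [-3.1, 3.1]. Speed limits (rad/s): [2.79, 2.79, 3.14, 3.14, 3.14, 3.14].

INTERFACE

Orientations are given as a unit quaternion [x, y, z, w].
In Python, from bench import arm gives the robot as it stands.
- The arm moves only by the tool drive_tool, never from a script. Its argument "steps" is a list of rows, each a list of 5 numbers: the shift along the tool's x, y, z in m, then the turn about the tool's z in degrees, then the finger opening in m, from 0 to 0.0854. A call has 1 to 20 rows; each row shifts and turns the commanded pose from where the row before left it, along the tool's axes as they then stand; what a row does not reach is not made up. A row lasts 1/10 s, in which the tool goes at most 50 mm and 8.59 degrees, less where a joint would pass 70% of its speed; a pose out of reach is approached as far as the arm can. A call is refused whole if a number of a shift passes 0.05 or a number of a turn 8.59, either way. A call with a gripper value outside its range is refused whole. The fingers move at their own pace and stop on an object; the grip force is fixed at half the most. Time passes only in rows, so rows that do not move let the fingers close. It gives the time, the measured TCP pose, the force and the opening at its end, in the units of the state.
- arm.read_state(): the state, without advancing time (a new reading comes with each control period).
- arm.get_image(name): name is "scene" or "top" or "wrist"; returns (picture, depth): 400x640x3 uint8, blue, green, red; 400x640 float32, mm along the optical axis (not along the pixel's ray), 0 where there is no reading.
- arm.camera_params(name): a dict with "K" (3x3 intrinsics, pixels), "world_to_cam" (4x4, takes a point from world to camera coordinates); the wrist camera has in their place "mount" (4x4, takes a point from camera to tool coordinates, whose origin is the TCP and whose axes are the flange's). Camera axes: x right, y up, looking along -z (the intrinsics and any distortion apply to the point x, -y, -z); pixel columns grow to the right and rows downward; lengths in mm; the calibration is good to about 2 mm. The wrist camera is an equidistant fisheye: a pixel r from the principal point sees the ray r / f radians off the axis. A picture is of the moment at which its call begins: read the wrist's pose just before it. camera_params takes no time and is no camera call.
- arm.job_done(): hands the job in, once; it reports no verdict.
The state is a dict: "clock": time; "joints": joint angles; "joint_vel": joint speeds; "joint_efforts": joint torques, N m; "position": TCP position; "ee_rot": TCP orientation; "contact_force": force on the tool from outside, world axes, zero at the start; "wrist_torque": the same for the moment, N m; "gripper_width": finger opening in mm.
Only numpy, scipy, OpenCV 4.12 (cv2) and the standard library are available. Lean on these libraries where they do the work, as an engineer would, in place of code of your own. Each camera call takes 0.05 s, during which the arm holds its last target.

## Working session

There is one attempt and no reset: what is moved stays moved. The work goes in short steps, Python scripts to look and compute and a tool call to move; the robot and the scene stay as the last step left them, time stands still between calls to the robot, and variables do not carry over. Pictures are saved under pics/ and viewed, and the job is handed in when it is done.

Besides the shell and the picture viewer there is one more tool, called after ">>>" as name(argument=value, ...), one argument or row to a line, values as JSON. drive_tool: Moves the arm, as the interface text tells. Its arguments: {"type":"object","properties":{"steps":{"type":"array"}},"required":["steps"]}

```bash
mkdir -p pics; ls
python3 - <<'E'
from bench import arm
import cv2
print(arm.read_state()); print(arm.grip_point_offset)
for n in("scene","top","wrist"):
    im,d=arm.get_image(n); cv2.imwrite(f"pics/{n}0.png",im); print(n,{k:v for k,v in arm.camera_params(n).items()})
E
```

```text
pics
{'clock': 0.0, 'joints': array([-9.36430010e-01,  3.85532277e-01,  6.64375968e-03, -4.98857483e-04,
       -1.19400090e+00, -2.58650113e-01]), 'joint_vel': array([-0.00068979,  0.00015853, -0.00096479, -0.00076417,  0.00047779,
        0.00172992]), 'joint_efforts': array([ 6.40373855e-04, -3.92287588e+01,  1.88405997e+01,  4.18629169e+00,
       -4.65817851e-03,  1.05122029e-05]), 'position': array([ 229.17250437, -580.84582817,  230.24327889]), 'ee_rot': array([-1.86664603e-01,  9.82423115e-01,  1.04405466e-03, -2.42812855e-04]), 'contact_force': array([1.35137335, 0.78713797, 0.25263713]), 'wrist_torque': array([-0.0233122 ,  0.02898558,  0.01491734]), 'gripper_width': 85.07323794451398}
18.700000000000003
scene {'K': array([[365.11692122,   0.        , 313.00420589],
       [  0.        , 365.11692122, 196.67722917],
       [  0.        ,   0.        ,   1.        ]]), 'world_to_cam': array([[ 5.94642384e-01,  8.03929977e-01,  9.85024767e-03,
        -1.79965515e+02],
       [-4.68364430e-01,  3.36424704e-01,  8.16978078e-01,
         2.30262465e+02],
       [ 6.53479300e-01
[... 489 characters left out ...]
1735e+02],
       [-2.04513926e-01, -3.58274854e-04,  9.78863589e-01,
        -1.35482910e+03],
       [ 0.00000000e+00,  0.00000000e+00,  0.00000000e+00,
         1.00000000e+00]])}
wrist {'K': array([[309.70691629,   0.        , 317.63568618],
       [  0.        , 309.70691629, 205.82837472],
       [  0.        ,   0.        ,   1.        ]]), 'mount': array([[-1.18171346e-03,  9.64972910e-01,  2.62346882e-01,
         6.48715872e+01],
       [ 9.99999260e-01,  1.06444335e-03,  5.89119197e-04,
         1.24552212e+00],
       [ 2.89230671e-04,  2.62347384e-01, -9.64973454e-01,
        -1.41768623e+02],
       [ 0.00000000e+00,  0.00000000e+00,  0.00000000e+00,
         1.00000000e+00]])}
```

View pics/top0.png

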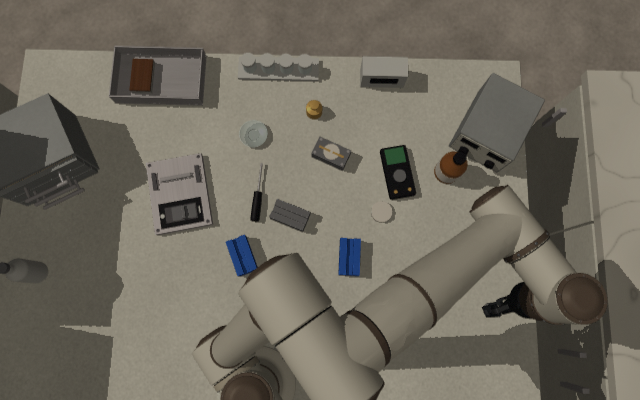

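View pics/scene0.png

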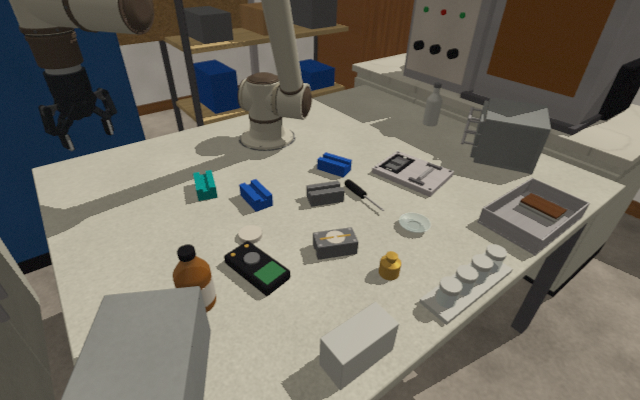

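```bash
cat > h.py <<'E'
from bench import arm
import numpy as np, cv2
def world(name,im_d,uv):
    p=arm.camera_params(name);K=p["K"];T=np.linalg.inv(p["world_to_cam"])
    uv=np.atleast_2d(uv).astype(float)
    d=np.array([im_d[int(round(v)),int(round(u))] for u,v in uv])
    c=np.c_[(uv[:,0]-K[0,2])/K[0,0]*d,-(uv[:,1]-K[1,2])/K[1,1]*d,-d,np.ones(len(d))]
    return (T@c.T).T[:,:3]
def onz(name,uv,z):
    p=arm.camera_params(name);K=p["K"];T=np.linalg.inv(p["world_to_cam"])
    uv=np.atleast_2d(uv).astype(float)
    c=np.c_[(uv[:,0]-K[0,2])/K[0,0],-(uv[:,1]-K[1,2])/K[1,1],-np.ones(len(uv))]
    r=c@T[:3,:3].T;o=T[:3,3]; z=np.broadcast_to(z,len(uv))
    return o+r*((z-o[2])/r[:,2])[:,None]
def proj(name,P):
    p=arm.camera_params(name);K=p["K"];c=np.c_[np.atleast_2d(P),np.ones(len(np.atleast_2d(P)))]@p["world_to_cam"].T
    return np.c_[K[0,0]*c[:,0]/-c[:,2]+K[0,2],K[1,1]*-c[:,1]/-c[:,2]+K[1,2]]
def cloud(name,d):
    p=arm.camera_params(name);K=p["K"];T=np.linalg.inv(p["world_to_cam"])
    v,u=np.mgrid[:400,:640]
    c=np.stack([(u-K[0,2])/K[0,0]*d,-(v-K[1,2])/K[1,1]*d,-d,np.ones_like(d)],-1)
    return (c@T.T)[...,:3]
E
python3 - <<'E'
from h import *
im,d=arm.get_image("top"); np.save("top_d.npy",d)
crop=im[130:250,130:370]; cv2.imwrite("pics/topc.png",cv2.resize(crop,None,fx=3.3,fy=3.3,interpolation=cv2.INTER_CUBIC))
W=cloud("top",d)
for nm,(u0,u1,v0,v1,z0,z1) in dict(car=(262,318,192,238,30,45),spare=(305,358,130,178,30,45),fix=(140,222,145,240,14,24)).items():
    P=W[v0:v1,u0:u1].reshape(-1,3);P=P[(P[:,2]>z0)&(P[:,2]<z1)]
    r=cv2.minAreaRect(P[:,:2].astype(np.float32)); print(nm,len(P),r,np.median(P[:,2]))
E
```

```text
car 617 ((450.5668029785156, -69.52635192871094), (99.85079956054688, 57.77831268310547), 68.81515502929688) 39.125592999194396
spare 653 ((632.5294189453125, -181.00448608398438), (100.05547332763672, 58.55229949951172), 65.53477478027344) 39.96800262181864
fix 3221 ((507.39794921875, 246.3302459716797), (211.37472534179688, 161.8671112060547), 12.086450576782227) 20.325752845547413
```

View pics/topc.png

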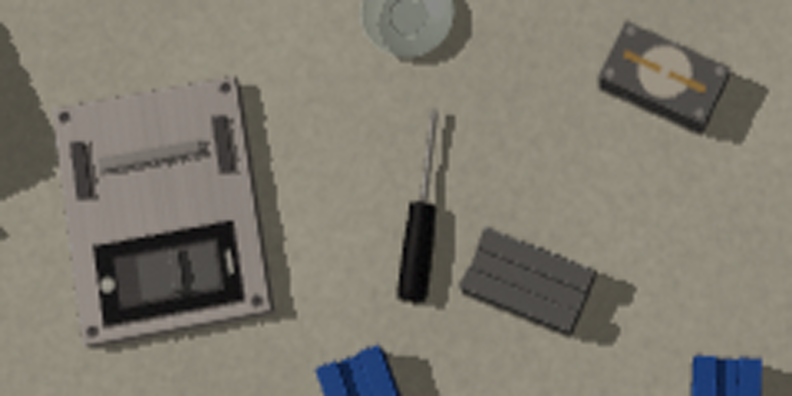

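Run:
```python
from h import *
d=np.load("top_d.npy");W=cloud("top",d)
c=np.array([507.4,246.3]);th=np.deg2rad(12.09);X=np.array([-np.sin(th),np.cos(th)]);Y=-np.array([np.cos(th),np.sin(th)])
P=W[145:240,140:222].reshape(-1,3);q=P[:,:2]-c;l=np.c_[q@X,q@Y,P[:,2]]
for nm,m in dict(rib=(abs(l[:,0])<48)&(l[:,1]<-20)&(l[:,1]>-80)&(l[:,2]>23)&(l[:,2]<32),
 stops=(abs(l[:,0])>50)&(abs(l[:,0])<72)&(l[:,1]<-10)&(l[:,1]>-95)&(l[:,2]>23.5)&(l[:,2]<32),
 ridge=(abs(l[:,0])<40)&(l[:,1]<90)&(l[:,1]>20)&(l[:,2]>26)&(l[:,2]<36)).items():
    p=l[m];print(nm,len(p),cv2.minAreaRect(p[:,:2].astype(np.float32)),p.mean(0),p.min(0),p.max(0))
u=onz("top",[[84/3.3+130,170/3.3+130],[224/3.3+130,145/3.3+130]],26)
print((u[:,:2]-c)@np.c_[X,Y],X,Y)
# other-camera check
im,ds=arm.get_image("scene");W=cloud("scene",ds).reshape(-1,3)
for nm,(cc,R,z0,z1) in dict(car=((450.5,-69.5),70,34,45),fix=((507,246),140,14,23.)).items():
    P=W[(np.hypot(*(W[:,:2]-cc).T)<R)&(W[:,2]>z0)&(W[:,2]<z1)];print(nm,len(P),cv2.minAreaRect(P[:,:2].astype(np.float32)))
```

```text
rib 258 ((-0.3076171875, -50.01520538330078), (59.71491622924805, 94.33415985107422), 89.87950897216797) [  0.7926721  -46.7948678   26.21692068] [-47.43524322 -79.92608481  23.01025669] [ 46.86132444 -20.16352537  31.93118513]
stops 160 ((0.8632354736328125, -51.808082580566406), (82.21532440185547, 142.1656494140625), 89.29412078857422) [ -2.94665094 -49.20047663  26.48391692] [-70.71809021 -93.72248668  23.5913621 ] [ 71.63475509 -11.31594973  31.25055268]
ridge 115 ((0.5272979736328125, 57.842247009277344), (66.28119659423828, 78.3211669921875), 84.35746002197266) [-3.78196048 58.9664079  28.58646075] [-39.62347384  21.12519105  26.00309252] [39.85784285 88.03373864 35.05430591]
[[ 56.8373951  -42.95010536]
 [-63.4352967  -42.58221491]] [-0.2094479   0.97781981] [-0.97781981 -0.2094479 ]
car 348 ((453.6129455566406, -68.07081604003906), (100.1405258178711, 61.65149688720703), 69.20721435546875)
fix 1558 ((510.86456298828125, 247.94174194335938), (211.274658203125, 166.56129455566406), 11.9713134765625)
```

```bash
cat >> h.py <<'E'
def tool():
    from scipy.spatial.transform import Rotation as R
    s=arm.read_state();return np.array(s["position"]),R.from_quat(s["ee_rot"]).as_matrix(),s
def to(target,ydir=None):
    p,Rm,s=tool(); d=Rm.T@(np.array(target)-p); 
    print("clock",s["clock"],"pos",p.round(1),"w",round(s["gripper_width"],1),"yaw(y axis)",np.rad2deg(np.arctan2(Rm[1,1],Rm[0,1])).round(2),"tool shift mm",d.round(1), "R",Rm.round(3).tolist() if abs(Rm[2,2]+1)>1e-3 else "")
    if ydir is not None:
        a=np.rad2deg(np.arctan2(ydir[1],ydir[0])-np.arctan2(Rm[1,1],Rm[0,1])); a=(a+90)%180-90
        print("tool turn deg",-a); c=np.deg2rad(a);Rz=np.array([[np.cos(c),-np.sin(c),0],[np.sin(c),np.cos(c),0],[0,0,1]])
        print("shift after turn",((Rz@Rm).T@(np.array(target)-p)).round(1))
E
python3 - <<'E'
from h import *
to([463.5,-36,200],[-.932,.362])
E
```

```text
clock 0.25 pos [ 229.3 -581.1  230.8] w 85.3 yaw(y axis) 111.53 tool shift mm [-417.9  421.1   31.2] R 
tool turn deg -47.24531856282621
shift after turn [-592.9  -21.    30.7]
```

>>> drive_tool(
  steps=[
    [0, 0, 0, -7.87, 0.0854],
    [0, 0, 0, -7.87, 0.0854],
    [0, 0, 0, -7.87, 0.0854],
    [0, 0, 0, -7.87, 0.0854],
    [0, 0, 0, -7.87, 0.0854],
    [0, 0, 0, -7.87, 0.0854],
    [-0.02, 0, 0, 0, 0.0854],
    [-0.035, 0, 0, 0, 0.0854],
    [-0.045, 0, 0, 0, 0.0854],
    [-0.045, 0, 0, 0, 0.0854],
    [-0.045, 0, 0, 0, 0.0854],
    [-0.045, 0, 0, 0, 0.0854],
    [-0.045, 0, 0, 0, 0.0854],
    [-0.045, 0, 0, 0, 0.0854],
    [-0.045, 0, 0, 0, 0.0854],
    [-0.045, 0, 0, 0, 0.0854],
    [-0.045, 0, 0, 0, 0.0854],
    [-0.045, 0, 0, 0, 0.0854],
    [-0.035, 0, 0, 0, 0.0854],
    [-0.02, 0, 0, 0, 0.0854],
  ],
)

```text
clock: 2.25
position: [433.0, -57.1, 231.5]
ee_rot: [-0.566, 0.825, -0.0, 0.0]
contact_force: [0.5, 0.2, -1.1]
gripper_width: 85.6
```

```bash
cat >> h.py <<'E'
def wrist(name):
    p,Rm,s=tool(); im,d=arm.get_image("wrist"); cv2.imwrite(f"pics/{name}.png",im); np.savez(f"{name}.npz",p=p,R=Rm,im=im,d=d); return im,d
def wray(uv,p,Rm):
    c=arm.camera_params("wrist");K=c["K"];M=c["mount"];uv=np.atleast_2d(uv).astype(float)
    x=(uv[:,0]-K[0,2])/K[0,0];y=(uv[:,1]-K[1,2])/K[1,1];r=np.hypot(x,y);s=np.sin(r)/np.maximum(r,1e-9)
    v=np.c_[x*s,-y*s,-np.cos(r)]
    return Rm@M[:3,3]+p, v@(Rm@M[:3,:3]).T
def wonz(uv,z,p,Rm):
    o,r=wray(uv,p,Rm); return o+r*((z-o[2])/r[:,2])[:,None]
def wproj(P,p,Rm):
    c=arm.camera_params("wrist");K=c["K"];M=np.linalg.inv(c["mount"])
    q=(np.atleast_2d(P)-p)@Rm; q=q@M[:3,:3].T+M[:3,3]
    x,y,z=q[:,0],-q[:,1],-q[:,2]; t=np.arctan2(np.hypot(x,y),z);h=np.hypot(x,y)
    return np.c_[K[0,0]*x/h*t+K[0,2],K[1,1]*y/h*t+K[1,2]]
E
python3 - <<'E'
from h import *
to([463.5,-36,200],[-.932,.362]); wrist("w1")
E
```

```text
clock 2.25 pos [433.  -57.1 231.5] w 85.6 yaw(y axis) 158.91 tool shift mm [-30.6 -20.8  31.6] R 
tool turn deg 0.1347756359801906
shift after turn [-30.7 -20.7  31.6]
```

View pics/w1.png

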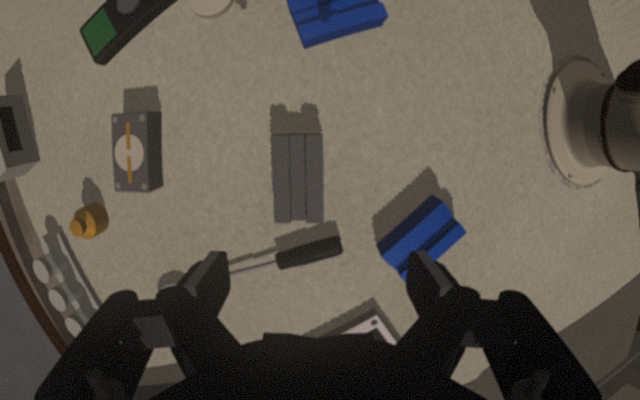

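Run:
```python
from h import *
f=np.load("w1.npz")
g=cv2.resize(f["im"][110:280,250:350],None,fx=4,fy=4,interpolation=cv2.INTER_CUBIC); cv2.imwrite("pics/w1c.png",g[:600])
o=wonz([[273,134],[322.5,133.5],[323,221.5],[275,221.5]],40,f["p"],f["R"]);print(o.round(1),o.mean(0), np.linalg.norm(o-np.roll(o,1,0),axis=1))
```

```text
[[ 458.8 -124.7   40. ]
 [ 409.3 -105.6   40. ]
 [ 444.   -13.5   40. ]
 [ 495.   -33.1   40. ]] [451.75540013 -69.2298835   40.        ] [98.48066427 53.14622653 98.35541302 54.64230827]
```

View pics/w1c.png

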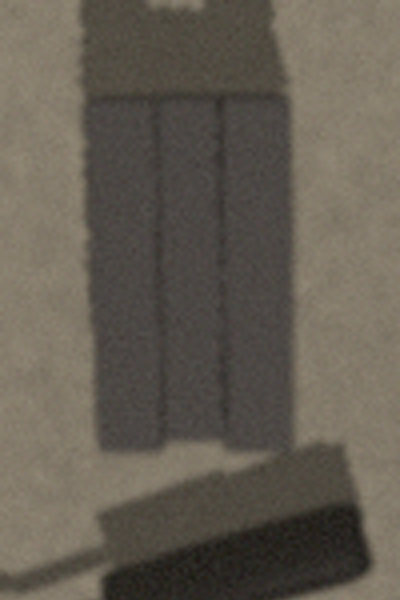

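Run:
```python
from h import *
to([463.9,-36.6,5],[-.932,.362])
```

```text
clock 2.3 pos [434.  -56.1 231.5] w 85.8 yaw(y axis) 158.96 tool shift mm [-28.7 -20.6 226.6] R 
tool turn deg 0.19027753107778267
shift after turn [-28.8 -20.5 226.6]
```

>>> drive_tool(
  steps=[
    [-0.0145, -0.01, 0, 0.1, 0.0854],
    [-0.0145, -0.01, 0, 0, 0.0854],
    [0, 0, 0.04, 0, 0.0854],
    [0, 0, 0.045, 0, 0.0854],
    [0, 0, 0.045, 0, 0.0854],
    [0, 0, 0.04, 0, 0.0854],
    [0, 0, 0.03, 0, 0.0854],
    [0, 0, 0.02, 0, 0.0854],
    [0, 0, 0.006, 0, 0.0854],
    [0, 0, 0, 0, 0.0854],
  ],
)

```text
clock: 3.3
position: [461.8, -40.0, 4.5]
ee_rot: [-0.564, 0.826, 0.0, -0.001]
contact_force: [-0.3, -0.3, 0.9]
gripper_width: 85.0
```

Run:
```python
from h import *
to([463.9,-36.6,5],[-.932,.362]); wrist("w2")
```

```text
clock 3.3 pos [461.8 -40.    4.5] w 85.0 yaw(y axis) 158.61 tool shift mm [-4.  -0.7 -0.5] R 
tool turn deg -0.1624538582995001
shift after turn [-4.  -0.7 -0.5]
```

View pics/w2.png

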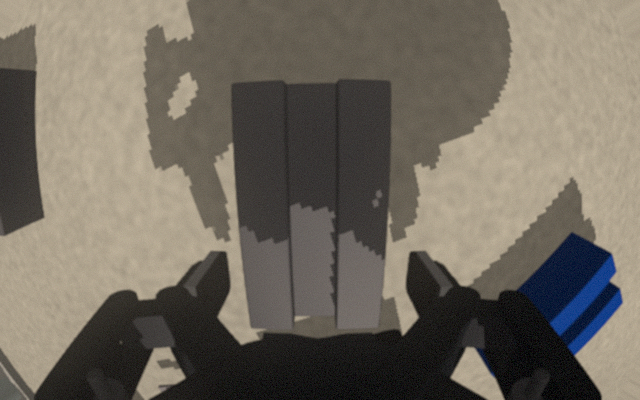

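>>> drive_tool(
  steps=[
    [-0.004, -0.0005, 0, 0, 0.07],
    [0, 0, 0, 0, 0.062],
    [0, 0, 0, 0, 0.056],
    [0, 0, 0, 0, 0.055],
    [0, 0, 0, 0, 0.055],
  ],
)

```text
clock: 3.85
position: [464.8, -35.7, 6.7]
ee_rot: [-0.564, 0.826, -0.001, 0.002]
contact_force: [0.1, 1.5, 4.4]
gripper_width: 55.8
```

Run:
```python
from h import *
to([463.9,-36.6,5],[-.932,.362])
```

```text
clock 3.85 pos [464.8 -35.7   6.7] w 55.8 yaw(y axis) 158.72 tool shift mm [1.2 0.5 1.7] R 
tool turn deg -0.053715772534928874
shift after turn [1.2 0.5 1.7]
```

>>> drive_tool(
  steps=[
    [0.001, 0, -0.005, 0, 0.055],
    [0.0017, 0, -0.005, 0, 0.055],
    [0.002, 0, -0.005, 0, 0.055],
    [0.0023, 0, -0.005, 0, 0.055],
    [0, 0, 0, 0, 0.055],
  ],
)

```text
clock: 4.35
position: [461.0, -42.9, 26.0]
ee_rot: [-0.564, 0.826, -0.0, 0.001]
contact_force: [-0.2, 0.8, -3.0]
gripper_width: 55.3
```

Run:
```python
from h import *
to([463.9,-36.6,5],[-.932,.362]);wrist("w3")
im,d=arm.get_image("scene");g=im[100:300,200:460];cv2.imwrite("pics/s3.png",cv2.resize(g,None,fx=3,fy=3,interpolation=cv2.INTER_CUBIC))
```

```text
clock 4.35 pos [461.  -42.9  26. ] w 55.3 yaw(y axis) 158.63 tool shift mm [-6.9 -0.4 21. ] R 
tool turn deg -0.1457182086002149
shift after turn [-6.9 -0.4 21. ]
```

View pics/w3.png

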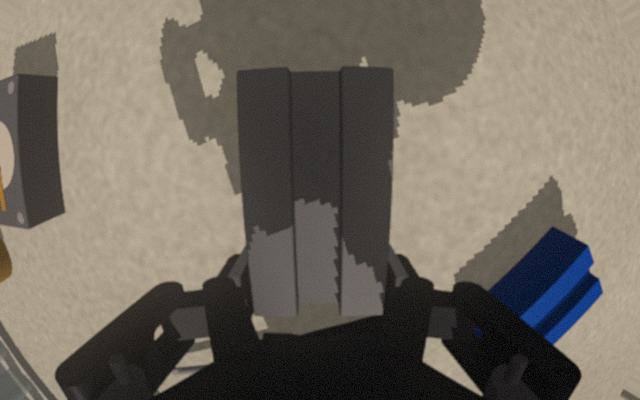

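View pics/s3.png

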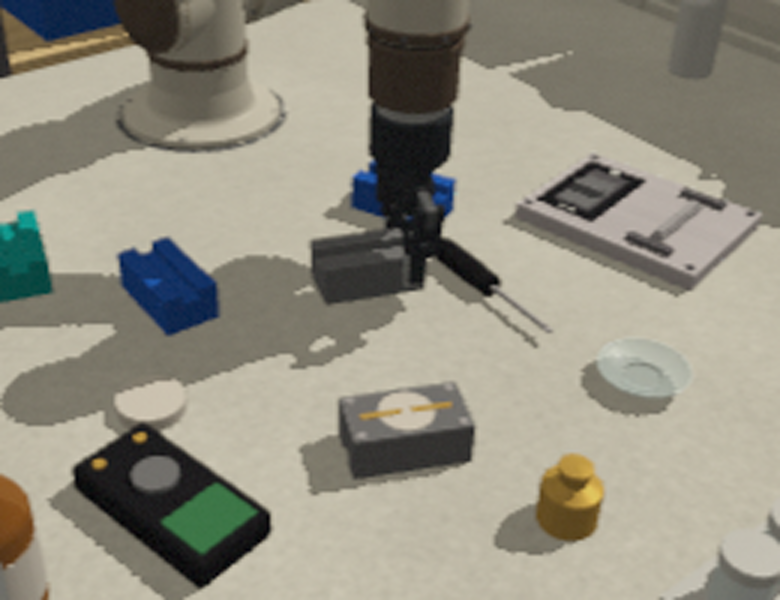

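```bash
cat >> h.py <<'E'
def wcloud(f):
    v,u=np.mgrid[:400,:640];o,r=wray(np.c_[u.ravel(),v.ravel()],f["p"],f["R"])
    M=arm.camera_params("wrist")["mount"];ax=f["R"]@M[:3,:3]@[0,0,-1.]
    return (o+r*(f["d"].ravel()/(r@ax))[:,None]).reshape(400,640,3)
def plane(P):
    c=np.median(P,0)
    for _ in range(5):
        n=np.linalg.svd(P-c,full_matrices=False)[2][2];e=abs((P-c)@n);P=P[e<max(1.5,2.5*np.median(e))];c=P.mean(0)
    n*=np.sign(n[2]) if abs(n[2])>.2 else 1
    return c,n,len(P)
E
python3 - <<'E'
from h import *
for n in("w2","w3"):
    f=np.load(n+".npz");W=wcloud(f);P=np.r_[W[90:240,242:285].reshape(-1,3),W[90:240,345:385].reshape(-1,3)]
    c,nn,k=plane(P);print(n,c,nn,k,"tilt along u",np.rad2deg(np.arctan2(-nn[:2]@[.362,.932],nn[2])))
    print(W[80:100,242:280].reshape(-1,3).mean(0),W[230:250,250:285].reshape(-1,3).mean(0))
E
```

```text
w2 [445.92446264 -87.15735823  39.17661114] [0.00288469 0.00426108 0.99998676] 11472 tilt along u -0.2873733128460207
[ 452.56093228 -119.06452798   37.63784341] [471.53801075 -67.81346219  39.48802585]
w3 [445.41430412 -89.7406368   58.43476073] [0.00404894 0.00124325 0.99999103] 11498 tilt along u -0.15036927928124774
[ 451.69099377 -121.86774281   58.94106643] [471.35131497 -69.97891549  58.75383185]
```

>>> drive_tool(
  steps=[
    [0, 0, 0.007, 0, 0.055],
    [0, 0, 0.006, 0, 0.0555],
    [0, 0, 0, 0, 0.0555],
    [0, 0, 0, 0, 0.0558],
    [0, 0, 0, 0, 0.0558],
  ],
)

```text
clock: 4.95
position: [461.0, -42.6, 12.2]
ee_rot: [-0.564, 0.826, 0.0, -0.0]
contact_force: [0.3, -0.4, -3.2]
gripper_width: 55.8
```

```bash
cat >> h.py <<'E'
def tilt(n):
    im,d=wrist(n);f=np.load(n+".npz");W=wcloud(f);P=np.r_[W[90:240,242:285].reshape(-1,3),W[90:240,345:385].reshape(-1,3)]
    c,nn,k=plane(P);print(n,c.round(1),nn.round(3),k,"tilt",np.rad2deg(np.arctan2(-nn[:2]@[.362,.932],nn[2])).round(1))
E
python3 - <<'E'
from h import *
to([463.9,-36.6,5]);tilt("w4")
E
```

```text
clock 4.95 pos [461.  -42.6  12.2] w 55.8 yaw(y axis) 158.66 tool shift mm [-6.7 -0.6  7.2] R 
w4 [445.4 -89.5  44.7] [0.005 0.002 1.   ] 11400 tilt -0.2
```

Still gripped rigidly, 5 mm above the bench. Loosen further.

>>> drive_tool(
  steps=[
    [0, 0, 0, 0, 0.056],
    [0, 0, 0, 0, 0.0562],
    [0, 0, 0, 0, 0.0562],
  ],
)

```text
clock: 5.3
position: [461.2, -42.6, 12.7]
ee_rot: [-0.564, 0.826, -0.0, 0.0]
contact_force: [0.0, 0.6, -0.5]
gripper_width: 56.4
```

Run:
```python
from h import *
to([463.9,-36.6,5]);tilt("w5")
```

```text
clock 5.3 pos [461.2 -42.6  12.7] w 56.4 yaw(y axis) 158.67 tool shift mm [-6.6 -0.3  7.7] R 
w5 [444.1 -88.6  39.2] [-0.  0.  1.] 11470 tilt 0.0
```

>>> drive_tool(
  steps=[
    [-0.005, 0, 0, 0, 0.058],
    [0, 0, 0.006, 0, 0.058],
    [0, 0, 0, 0, 0.056],
    [0, 0, 0, 0, 0.0559],
    [0, 0, 0, 0, 0.0559],
    [0.001, 0, -0.005, 0, 0.0559],
    [0.0015, 0, -0.005, 0, 0.0559],
    [0, 0, 0, 0, 0.0559],
  ],
)

```text
clock: 6.15
position: [461.7, -40.5, 17.0]
ee_rot: [-0.564, 0.826, -0.0, 0.0]
contact_force: [-0.4, 0.0, -0.9]
gripper_width: 56.2
```

Run:
```python
from h import *
to([463.9,-36.6,5]);tilt("w6")
```

```text
clock 6.15 pos [461.7 -40.5  17. ] w 56.2 yaw(y axis) 158.62 tool shift mm [-4.5 -0.6 12. ] R 
w6 [444.7 -86.8  43.6] [-0.043 -0.11   0.993] 11591 tilt 6.8
```

>>> drive_tool(
  steps=[
    [0.0022, 0, -0.005, 0, 0.0559],
    [0.0026, 0, -0.0048, 0, 0.0559],
    [0.0028, 0, -0.0047, 0, 0.0559],
    [0.003, 0, -0.0045, 0, 0.0559],
    [0.0033, 0, -0.0044, 0, 0.0559],
    [0.0036, 0, -0.0042, 0, 0.0559],
    [0.0038, 0, -0.004, 0, 0.0559],
    [0, 0, 0, 0, 0.0559],
  ],
)

```text
clock: 7.0
position: [454.0, -60.6, 48.5]
ee_rot: [-0.564, 0.826, -0.0, 0.0]
contact_force: [-0.9, 0.5, -1.1]
gripper_width: 55.8
```

Run:
```python
from h import *
to([463.9,-36.6,5]);tilt("w7")
```

```text
clock 7.0 pos [454.  -60.6  48.5] w 55.8 yaw(y axis) 158.62 tool shift mm [-25.9  -0.5  43.5] R 
w7 [434.6 -99.1  55.7] [-0.134 -0.556  0.82 ] 8456 tilt 34.6
```

View pics/w7.png

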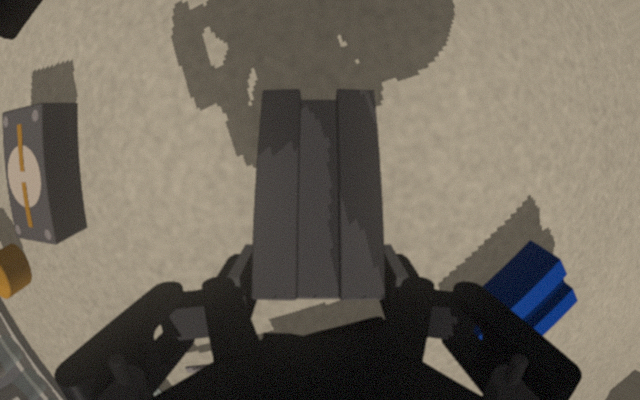

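>>> drive_tool(
  steps=[
    [0.004, 0, -0.0037, 0, 0.0559],
    [0.0042, 0, -0.0035, 0, 0.0559],
    [0.0044, 0, -0.0033, 0, 0.0559],
    [0.0046, 0, -0.003, 0, 0.0559],
    [0.0048, 0, -0.0027, 0, 0.0559],
    [0.005, 0, -0.0024, 0, 0.0559],
    [0.0051, 0, -0.002, 0, 0.0559],
    [0.0052, 0, -0.0018, 0, 0.0559],
    [0.0053, 0, -0.0014, 0, 0.0559],
    [0, 0, 0, 0, 0.0559],
  ],
)

```text
clock: 8.05
position: [438.4, -100.4, 72.0]
ee_rot: [-0.564, 0.826, -0.0, 0.0]
contact_force: [-0.6, 0.8, 1.5]
gripper_width: 55.8
```

Run:
```python
from h import *
to([463.9,-36.6,5]);tilt("w8")
```

```text
clock 8.05 pos [ 438.4 -100.4   72. ] w 55.8 yaw(y axis) 158.62 tool shift mm [-68.8  -0.4  67. ] R 
w8 [ 423.8 -136.9   40.9] [-0.199 -0.847  0.492] 6552 tilt 60.3
```

View pics/w8.png

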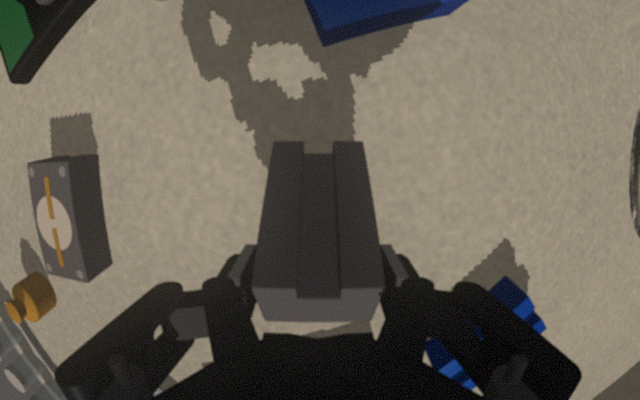

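>>> drive_tool(
  steps=[
    [0.004, 0, -0.001, 0, 0.0559],
    [0.004, 0, -0.0007, 0, 0.0559],
    [0.004, 0, -0.0005, 0, 0.0559],
    [0.004, 0, -0.0003, 0, 0.0559],
    [0.004, 0, -0.0001, 0, 0.0559],
    [0.004, 0, 0, 0, 0.0559],
    [0.004, 0, 0.0001, 0, 0.0559],
    [0.004, 0, 0.0003, 0, 0.0559],
    [0.004, 0, 0.0005, 0, 0.0559],
    [0.004, 0, 0.0006, 0, 0.0559],
    [0, 0, 0, 0, 0.0559],
  ],
)

```text
clock: 9.2
position: [423.7, -137.6, 72.7]
ee_rot: [-0.564, 0.826, 0.0, -0.0]
contact_force: [0.3, -0.6, -0.4]
gripper_width: 55.8
```

Run:
```python
from h import *
to([463.9,-36.6,5]);tilt("w9")
```

```text
clock 9.2 pos [ 423.7 -137.6   72.7] w 55.8 yaw(y axis) 158.62 tool shift mm [-108.7   -0.6   67.6] R 
w9 [ 415.2 -182.5   -0.8] [-0.    -0.002  1.   ] 9551 tilt 0.1
```

View pics/w9.png

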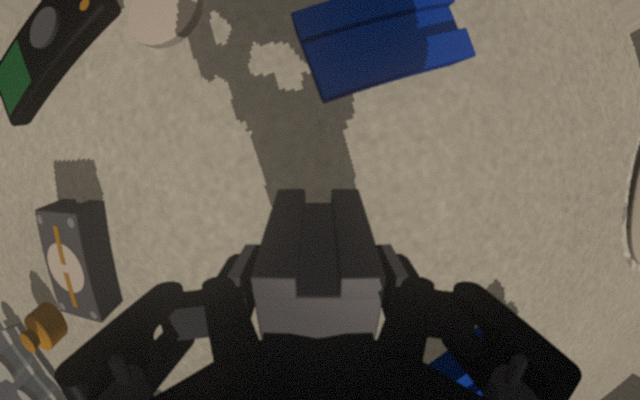

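Run:
```python
from h import *
f=np.load("w9.npz");W=wcloud(f)
P=np.r_[W[284:330,262:294].reshape(-1,3),W[284:330,345:374].reshape(-1,3)];c,n,k=plane(P);print(c,n,k,np.rad2deg(np.arctan2(n[:2]@[.362,.932],n[2])))
P=np.r_[W[205:265,275:297].reshape(-1,3),W[205:265,340:362].reshape(-1,3)];c,n,k=plane(P);print(c,n,k,np.rad2deg(np.arctan2(n[:2]@[.362,.932],n[2])))
```

```text
[ 428.83661408 -126.84874366  101.5255737 ] [0.05962935 0.15176712 0.98661598] 2784 9.383017271227615
[ 419.97812511 -147.22516156   67.5031683 ] [ 0.36067822  0.91905091 -0.15892337] 2634 99.14595785876763
```

>>> drive_tool(
  steps=[
    [0.003, 0, 0.0002, 0, 0.0559],
    [0.003, 0, 0.0005, 0, 0.0559],
    [0.003, 0, 0.0006, 0, 0.0559],
    [0.003, 0, 0.0007, 0, 0.0559],
    [0.0025, 0, 0.0006, 0, 0.0559],
    [0, 0, 0.001, 0, 0.0559],
    [0, 0, 0, 0, 0.0559],
  ],
)

```text
clock: 9.95
position: [418.5, -150.9, 69.5]
ee_rot: [-0.564, 0.826, -0.0, -0.0]
contact_force: [-1.3, -1.5, 3.5]
gripper_width: 55.7
```

```bash
cat >> h.py <<'E'
def endtilt(n):
    wrist(n);f=np.load(n+".npz");W=wcloud(f)
    P=np.r_[W[284:330,262:294].reshape(-1,3),W[284:330,345:374].reshape(-1,3)];c,n,k=plane(P);print(c.round(1),n.round(3),k,np.rad2deg(np.arctan2(n[:2]@[.362,.932],n[2])).round(1))
E
python3 - <<'E'
from h import *
to([463.9,-36.6,5]);endtilt("w10")
E
```

```text
clock 9.95 pos [ 418.5 -150.9   69.5] w 55.7 yaw(y axis) 158.66 tool shift mm [-123.1   -0.7   64.5] R 
[ 423.4 -140.8   99.3] [0.003 0.009 1.   ] 2770 0.5
```

View pics/w10.png

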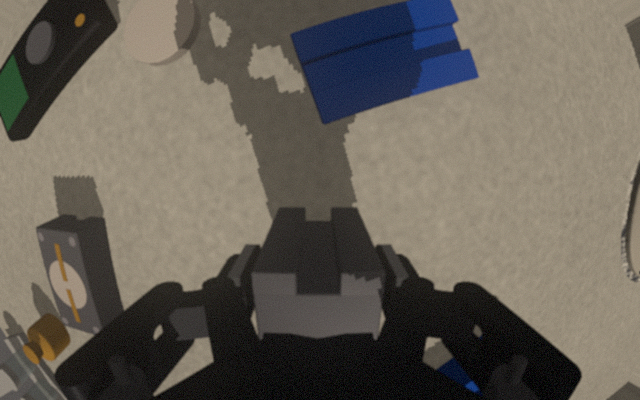

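Run:
```python
from h import *
f=np.load("w10.npz");W=wcloud(f);u=np.array([.362,.932])
P=np.r_[W[225:262,276:294].reshape(-1,3),W[225:262,343:358].reshape(-1,3)];c,n,k=plane(P);print(c,n,k, "groove face u",c[:2]@u,"tcp u",f["p"][:2]@u)
P=W[270:334,262:292].reshape(-1,3);P=P[abs(P[:,2]-99.5)<3];print(np.percentile(P[:,:2]@u,[1,50,99]))
w=np.array([-.932,.362]);P=W[290:325,240:395].reshape(-1,3);P=P[abs(P[:,2]-99.5)<3];print("w",np.percentile(P[:,:2]@w,[1,99]),f["p"][:2]@w)
im,d=arm.get_image("top");cv2.imwrite("pics/t10.png",cv2.resize(im[130:290,130:410],None,fx=2.8,fy=2.8))
print(onz("top",[[350,240],[350,275],[340,257],[361,257],[240,270],[230,243],[257,193],[262,165],[255,222]],30).round(0))
```

```text
[ 418.04826262 -157.43654663   66.76964646] [-0.36594618 -0.9306249   0.0045478 ] 1218 groove face u 4.60260961184261 tcp u 10.818812683122156
[ 4.50960484 18.69835925 35.90883071]
w [-472.80501821 -417.11911032] -444.69214239389606
[[ 384. -238.   30.]
 [ 289. -239.   30.]
 [ 337. -211.   30.]
 [ 339. -268.   30.]
 [ 296.   59.   30.]
 [ 369.   91.   30.]
 [ 510.   23.   30.]
 [ 592.   13.   30.]
 [ 428.   25.   30.]]
```

View pics/t10.png

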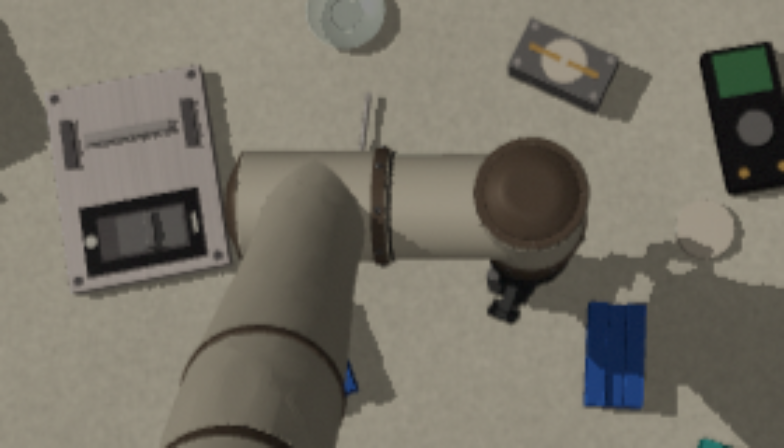

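>>> drive_tool(
  steps=[
    [0, 0, 0, 0, 0.058],
    [0, 0, 0, 0, 0.064],
    [0, 0, 0, 0, 0.064],
    [-0.006, 0, 0, 0, 0.064],
    [-0.006, 0, 0, 0, 0.064],
    [-0.006, 0, 0, 0, 0.064],
    [0, 0, 0, 0, 0.06],
    [0, 0, 0, 0, 0.056],
    [0, 0, 0, 0, 0.052],
    [0, 0, 0, 0, 0.05],
    [0, 0, 0, 0, 0.05],
  ],
)

```text
clock: 11.15
position: [425.4, -133.7, 69.5]
ee_rot: [-0.564, 0.826, -0.0, 0.0]
contact_force: [-2.0, 2.9, 5.7]
gripper_width: 55.2
```

Run:
```python
from h import *
to([463.9,-36.6,5]);wrist("w11")
f=np.load("w11.npz");W=wcloud(f);u=np.array([.362,.932])
m=(W[...,2]>97)&(W[...,2]<103)&(np.hypot(W[...,0]-427,W[...,1]+128)<45);v,uu=np.where(m);print(len(v),uu.min(),uu.max(),v.min(),v.max());c,n,k=plane(W[m]);print(c,n,k,np.percentile(W[m][:,:2]@u,[1,99]),f["p"][:2]@u)
```

```text
clock 11.15 pos [ 425.4 -133.7   69.5] w 55.2 yaw(y axis) 158.65 tool shift mm [-104.5   -0.5   64.6] R 
11020 218 417 224 312
[ 423.35401014 -139.23922471   99.16010466] [-0.00256124 -0.00368562  0.99998993] 10597 [ 4.1107948  42.93889665] 29.341880932309422
```

View pics/w11.png

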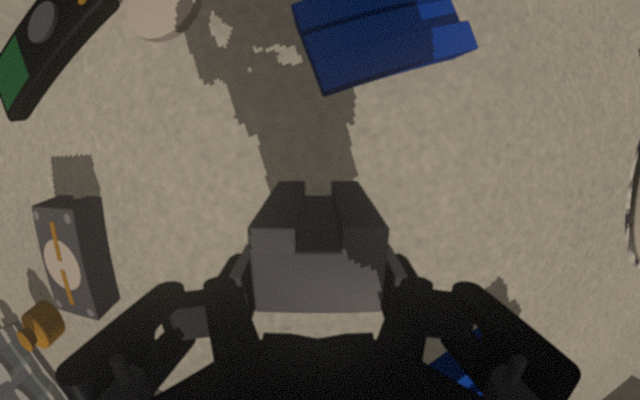

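>>> drive_tool(
  steps=[
    [0, 0, -0.006, 0, 0.05],
    [0, 0, -0.006, 0, 0.05],
    [-0.01, 0, 0, 0, 0.05],
    [-0.015, 0, 0, 0, 0.05],
    [-0.02, 0, 0, 0, 0.05],
    [-0.02, 0, 0, 0, 0.05],
    [-0.015, 0, 0, 0, 0.05],
    [-0.01, 0, 0, 0, 0.05],
    [0, 0, 0, 0, 0.05],
    [0, 0, 0.005, 0, 0.05],
    [0, 0, 0.004, 0, 0.05],
    [0, 0, 0.002, 0, 0.05],
    [0, 0, 0.001, 0, 0.05],
    [0, 0, 0, 0, 0.05],
  ],
)

```text
clock: 12.6
position: [457.3, -50.6, 69.5]
ee_rot: [-0.564, 0.826, 0.0, -0.001]
contact_force: [-2.9, 0.4, 3.6]
gripper_width: 55.1
```

```bash
cat >> h.py <<'E'
def face(n,zlo,zhi,rad=60):
    wrist(n);f=np.load(n+".npz");W=wcloud(f);u=np.array([.362,.932])
    m=(W[...,2]>zlo)&(W[...,2]<zhi)&(np.hypot(W[...,0]-f["p"][0],W[...,1]-f["p"][1])<rad);m[:,:240]=0;m[:,400:]=0
    c,n,k=plane(W[m]);print(c.round(1),n.round(3),k,"u-tilt",np.rad2deg(np.arctan2(-n[:2]@u,n[2])).round(1),np.percentile(W[m][:,:2]@u,[1,99]).round(1),"tcp u",(f["p"][:2]@u).round(1))
E
python3 - <<'E'
from h import *
to([463.9,-36.6,5]);face("w12",90,108)
E
```

```text
clock 12.6 pos [457.3 -50.6  69.5] w 55.1 yaw(y axis) 158.62 tool shift mm [-15.5  -1.2  64.5] R 
[455.3 -56.1  99.2] [-0.002 -0.006  1.   ] 10222 u-tilt 0.4 [ 92.8 132. ] tcp u 118.4
```

>>> drive_tool(
  steps=[
    [0, 0, 0, 0, 0.0555],
    [0, 0, 0, 0, 0.0559],
    [0, 0, 0, 0, 0.0559],
    [0.0038, 0, -0.001, 0, 0.0559],
    [0.0039, 0, -0.0009, 0, 0.0559],
    [0.0039, 0, -0.0006, 0, 0.0559],
    [0.004, 0, -0.0004, 0, 0.0559],
    [0.004, 0, -0.0003, 0, 0.0559],
    [0.004, 0, -0.0001, 0, 0.0559],
    [0, 0, 0, 0, 0.0559],
  ],
)

```text
clock: 13.65
position: [449.1, -72.5, 72.5]
ee_rot: [-0.564, 0.826, 0.0, -0.0]
contact_force: [-0.8, 0.4, -3.4]
gripper_width: 55.7
```

Run:
```python
from h import *
to([463.9,-36.6,5]);face("w13",85,115)
```

```text
clock 13.65 pos [449.1 -72.5  72.5] w 55.7 yaw(y axis) 158.61 tool shift mm [-38.8  -0.8  67.5] R 
[447.1 -77.8 102.3] [-0.004 -0.009  1.   ] 10295 u-tilt 0.6 [ 69.4 108.3] tcp u 95.0
```

View pics/w13.png

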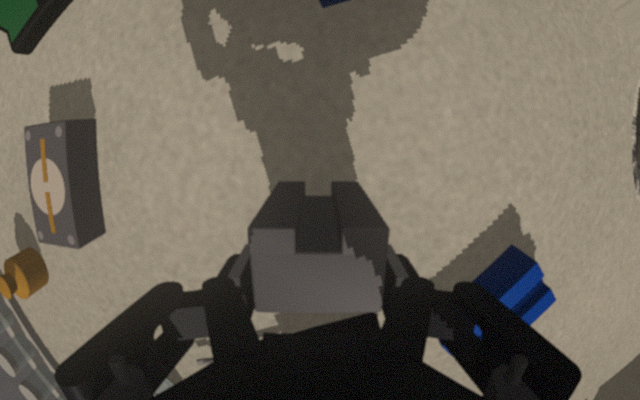

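>>> drive_tool(
  steps=[
    [0, 0, 0.002, 0, 0.0559],
    [0, 0, 0.0015, 0, 0.0559],
    [0, 0, 0, 0, 0.056],
    [0, 0, 0, 0, 0.056],
    [0.003, 0, 0, 0, 0.056],
    [0.003, 0, -0.0002, 0, 0.056],
    [0.003, 0, -0.0002, 0, 0.056],
    [0.003, 0, -0.0002, 0, 0.056],
    [0, 0, 0, 0, 0.056],
  ],
)

```text
clock: 14.6
position: [445.0, -83.6, 69.7]
ee_rot: [-0.564, 0.826, -0.0, 0.0]
contact_force: [0.1, 0.4, 0.3]
gripper_width: 56.1
```

Run:
```python
from h import *
to([463.9,-36.6,5]);face("w14",85,115)
```

```text
clock 14.6 pos [445.  -83.6  69.7] w 56.1 yaw(y axis) 158.62 tool shift mm [-50.6  -0.4  64.7] R 
[443.4 -87.9 100.7] [-0.043 -0.112  0.993] 10982 u-tilt 6.9 [59.2 97.7] tcp u 83.2
```

>>> drive_tool(
  steps=[
    [0.003, 0, -0.0002, 0, 0.056],
    [0.0035, 0, -0.0002, 0, 0.056],
    [0.0035, 0, -0.0001, 0, 0.056],
    [0.0035, 0, 0, 0, 0.056],
    [0.0035, 0, 0, 0, 0.056],
    [0, 0, 0, 0, 0.0559],
    [0, 0, 0, 0, 0.0559],
  ],
)

```text
clock: 15.35
position: [438.7, -99.3, 70.2]
ee_rot: [-0.564, 0.826, -0.0, -0.0]
contact_force: [-0.8, -1.1, 2.2]
gripper_width: 56.1
```

Run:
```python
from h import *
to([463.9,-36.6,5]);face("w15",80,120)
```

```text
clock 15.35 pos [438.7 -99.3  70.2] w 56.1 yaw(y axis) 158.64 tool shift mm [-67.6  -0.6  65.2] R 
[444.7 -84.7  99.1] [-0.017 -0.038  0.999] 4374 u-tilt 2.4 [56.7 93.3] tcp u 66.3
```

View pics/w15.png

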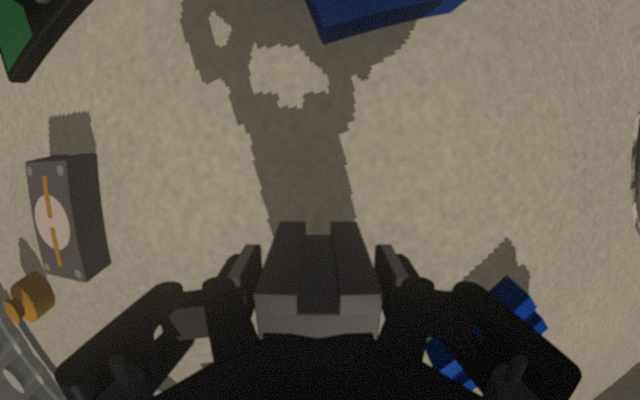

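>>> drive_tool(
  steps=[
    [0, 0, 0, 0, 0.059],
    [0, 0, 0, 0, 0.06],
    [-0.006, 0, 0, 0, 0.06],
    [-0.0065, 0, -0.0005, 0, 0.06],
    [0, 0, 0, 0, 0.06],
  ],
)

```text
clock: 15.9
position: [444.1, -86.5, 70.7]
ee_rot: [-0.564, 0.825, -0.0, 0.0]
contact_force: [-0.7, 0.0, -0.1]
gripper_width: 60.1
```

Run:
```python
from h import *
to([463.9,-36.6,5]);face("w16",90,110)
```

```text
clock 15.9 pos [444.1 -86.5  70.7] w 60.1 yaw(y axis) 158.73 tool shift mm [-53.7  -0.3  65.8] R 
[447.  -78.7  99.1] [-0.003 -0.006  1.   ] 8268 u-tilt 0.4 [ 70.3 107.2] tcp u 80.1
```

>>> drive_tool(
  steps=[
    [-0.006, 0, 0, 0, 0.06],
    [-0.0055, 0, 0, 0, 0.06],
    [0, 0, 0, 0, 0.057],
    [0, 0, 0, 0, 0.0558],
    [0, 0, 0, 0, 0.0559],
    [0, 0, 0, 0, 0.0559],
    [0.003, 0, 0, 0, 0.0559],
    [0.003, 0, 0, 0, 0.0559],
    [0.003, 0, 0, 0, 0.0559],
    [0.003, 0, 0, 0, 0.0559],
    [0, 0, 0, 0, 0.0559],
  ],
)

```text
clock: 17.05
position: [443.2, -88.3, 71.1]
ee_rot: [-0.564, 0.826, -0.0, 0.0]
contact_force: [-0.4, 0.9, 4.7]
gripper_width: 55.9
```

Run:
```python
from h import *
to([463.9,-36.6,5]);face("w17",85,115)
```

```text
clock 17.05 pos [443.2 -88.3  71.1] w 55.9 yaw(y axis) 158.63 tool shift mm [-55.7  -0.4  66.1] R 
[443.  -89.3 100.7] [-0.049 -0.127  0.991] 10546 u-tilt 7.8 [57.7 96.3] tcp u 78.1
```

>>> drive_tool(
  steps=[
    [0.0037, 0, -0.0002, 0, 0.0559],
    [0.0037, 0, -0.0001, 0, 0.0559],
    [0.0037, 0, 0, 0, 0.0559],
    [0, 0, 0, 0, 0.0559],
  ],
)

```text
clock: 17.5
position: [439.0, -98.8, 70.9]
ee_rot: [-0.564, 0.826, -0.0, -0.0]
contact_force: [-0.4, 0.2, 2.0]
gripper_width: 56.0
```

Run:
```python
from h import *
to([463.9,-36.6,5]);face("w18",80,120)
```

```text
clock 17.5 pos [439.  -98.8  70.9] w 56.0 yaw(y axis) 158.62 tool shift mm [-67.   -0.5  65.8] R 
[ 438.7 -100.   100.8] [-0.091 -0.231  0.969] 10902 u-tilt 14.4 [46.6 83.8] tcp u 66.9
```

Tilt 14.4°, tracking as expected (15°). Continue past balance with a slightly firmer hold.

>>> drive_tool(
  steps=[
    [0.0037, 0, 0.0001, 0, 0.0559],
    [0.0037, 0, 0.0003, 0, 0.05585],
    [0.0036, 0, 0.0004, 0, 0.05585],
    [0.0032, 0, 0.0006, 0, 0.05585],
    [0.0032, 0, 0.0008, 0, 0.05585],
    [0, 0, 0, 0, 0.05585],
  ],
)

```text
clock: 18.15
position: [432.6, -114.8, 68.6]
ee_rot: [-0.564, 0.826, -0.0, -0.0]
contact_force: [0.9, -1.0, 1.0]
gripper_width: 56.1
```

Run:
```python
from h import *
to([463.9,-36.6,5]);face("w19",70,120)
```

```text
clock 18.15 pos [ 432.6 -114.8   68.6] w 56.1 yaw(y axis) 158.62 tool shift mm [-84.3  -0.6  63.6] R 
[ 432.2 -116.3   98.6] [-0.154 -0.393  0.906] 11034 u-tilt 25.0 [29.7 65. ] tcp u 49.6
```

View pics/w19.png

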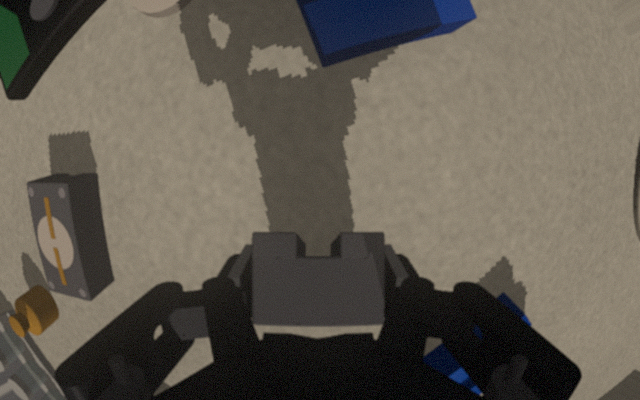

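>>> drive_tool(
  steps=[
    [0.003, 0, 0.0008, 0, 0.05585],
    [0.0031, 0, 0.001, 0, 0.05585],
    [0.0037, 0, 0.0012, 0, 0.05585],
    [0.0037, 0, 0.0014, 0, 0.05585],
    [0.0037, 0, 0.0015, 0, 0.05585],
    [0.0036, 0, 0.0017, 0, 0.05585],
    [0.0034, 0, 0.0019, 0, 0.05585],
    [0.0034, 0, 0.002, 0, 0.05585],
    [0.0033, 0, 0.0021, 0, 0.05585],
    [0.0033, 0, 0.0023, 0, 0.05585],
    [0, 0, 0, 0, 0.05585],
  ],
)

```text
clock: 19.3
position: [420.1, -146.6, 52.5]
ee_rot: [-0.564, 0.826, 0.0, -0.0]
contact_force: [0.2, -1.5, 0.1]
gripper_width: 55.5
```

Run:
```python
from h import *
to([463.9,-36.6,5]);face("w20",50,120)
```

```text
clock 19.3 pos [ 420.1 -146.6   52.5] w 55.5 yaw(y axis) 158.62 tool shift mm [-118.5   -0.7   47.4] R 
[ 418.8 -150.3   82.5] [-0.271 -0.687  0.674] 10716 u-tilt 47.6 [-2.4 46.1] tcp u 15.4
```

View pics/w20.png

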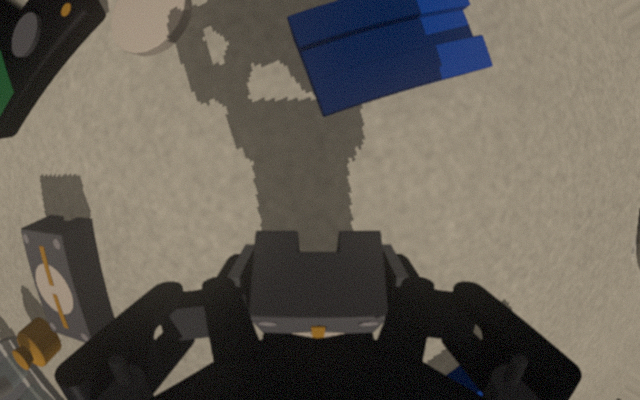

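>>> drive_tool(
  steps=[
    [0.0031, 0, 0.0024, 0, 0.05585],
    [0.003, 0, 0.0026, 0, 0.05585],
    [0.0029, 0, 0.0027, 0, 0.05585],
    [0.0028, 0, 0.0028, 0, 0.05585],
    [0.0026, 0, 0.003, 0, 0.05585],
    [0.0025, 0, 0.0031, 0, 0.05585],
    [0.0023, 0, 0.0031, 0, 0.05585],
    [0.0022, 0, 0.0032, 0, 0.05585],
    [0, 0, 0, 0, 0.05585],
  ],
)

```text
clock: 20.25
position: [412.2, -166.4, 29.4]
ee_rot: [-0.564, 0.826, 0.0, -0.0]
contact_force: [0.6, -1.2, -0.3]
gripper_width: 55.9
```

Run:
```python
from h import *
to([463.9,-36.6,5]);face("w21",30,120)
```

```text
clock 20.25 pos [ 412.2 -166.4   29.4] w 55.9 yaw(y axis) 158.62 tool shift mm [-139.7   -0.8   24.3] R 
[ 408.1 -173.5   88.8] [0.323 0.946 0.038] 7652 u-tilt -87.8 [-62.9  14.3] tcp u -5.8
```

View pics/w21.png

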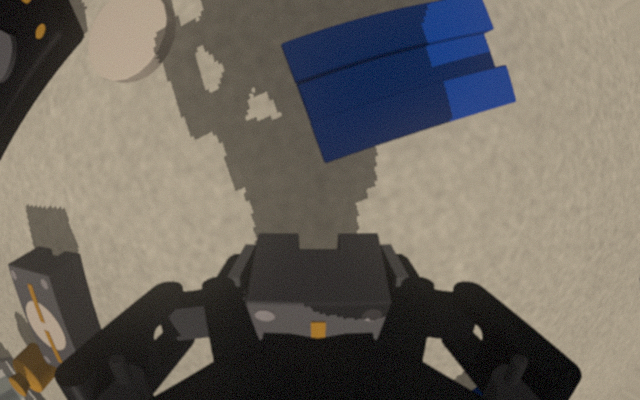

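>>> drive_tool(
  steps=[
    [0.002, 0, 0.0034, 0, 0.05585],
    [0.0019, 0, 0.0034, 0, 0.05585],
    [0.0018, 0, 0.0035, 0, 0.05585],
    [0.0017, 0, 0.0035, 0, 0.05585],
    [0.0015, 0, 0.0037, 0, 0.05585],
    [0.0013, 0, 0.0037, 0, 0.05585],
    [0, 0, 0, 0, 0.05585],
  ],
)

```text
clock: 21.0
position: [408.7, -175.7, 8.1]
ee_rot: [-0.564, 0.826, 0.0, -0.0]
contact_force: [0.4, -0.3, -3.2]
gripper_width: 55.8
```

Run:
```python
from h import *
to([463.9,-36.6,5]);wrist("w22");f=np.load("w22.npz");W=wcloud(f)
P=np.r_[W[295:320,262:295].reshape(-1,3)];print(plane(P))
```

```text
clock 21.0 pos [ 408.7 -175.7    8.1] w 55.8 yaw(y axis) 158.63 tool shift mm [-149.7   -0.7    3.1] R 
(array([ 424.06921549, -178.73382484,   50.36119305]), array([0.0255887 , 0.15495488, 0.9875901 ]), 823)
```

View pics/w22.png

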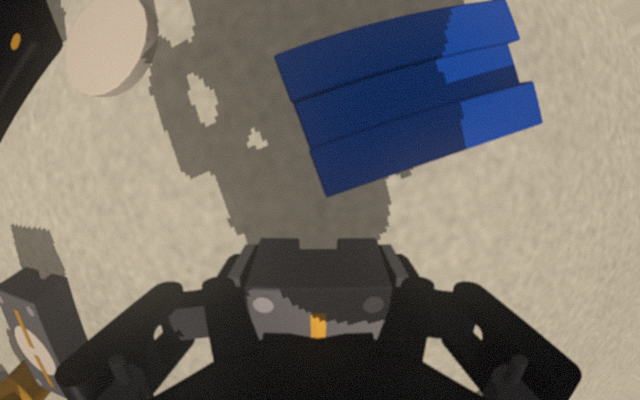

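>>> drive_tool(
  steps=[
    [0.0008, 0, 0.002, 0, 0.0559],
    [0.0007, 0, 0.002, 0, 0.0559],
    [0.0005, 0, 0.0015, 0, 0.0559],
    [0, 0, 0, 0, 0.0559],
  ],
)

```text
clock: 21.45
position: [408.2, -177.5, 3.1]
ee_rot: [-0.564, 0.826, 0.0, 0.0]
contact_force: [0.0, 0.1, -1.5]
gripper_width: 56.2
```

Run:
```python
from h import *
to([463.9,-36.6,5]);wrist("w23");f=np.load("w23.npz");W=wcloud(f)
P=np.r_[W[300:325,262:295].reshape(-1,3)];print(plane(P))
```

```text
clock 21.45 pos [ 408.2 -177.5    3.1] w 56.2 yaw(y axis) 158.65 tool shift mm [-151.5   -0.6   -1.9] R 
(array([ 424.70418325, -178.11099059,   44.99518438]), array([0.01132621, 0.09884446, 0.99503844]), 816)
```

View pics/w23.png

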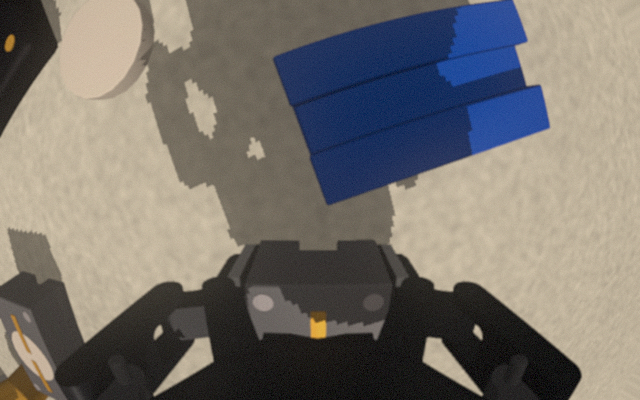

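>>> drive_tool(
  steps=[
    [0, 0, 0, 0, 0.056],
    [0, 0, 0, 0, 0.0561],
    [0, 0, 0, 0, 0.0563],
    [0, 0, 0, 0, 0.057],
    [0, 0, 0, 0, 0.07],
    [0, 0, 0, 0, 0.0854],
    [0, 0, 0, 0, 0.0854],
    [0, 0, -0.02, 0, 0.0854],
    [0, 0, -0.035, 0, 0.0854],
    [0, 0, -0.045, 0, 0.0854],
    [0, 0, -0.045, 0, 0.0854],
    [0, 0, -0.045, 0, 0.0854],
    [0.02, 0, -0.02, 0, 0.0854],
    [0, 0, 0, 0, 0.0854],
  ],
)

```text
clock: 22.9
position: [402.3, -197.3, 216.8]
ee_rot: [-0.564, 0.826, -0.003, 0.003]
contact_force: [-0.2, 0.2, -0.6]
gripper_width: 85.5
```

Run:
```python
from h import *
to([463.9,-36.6,5]);wrist("w24")
```

```text
clock 22.9 pos [ 402.3 -197.3  216.8] w 85.5 yaw(y axis) 158.6 tool shift mm [-171.7    3.   212. ] R
```

View pics/w24.png

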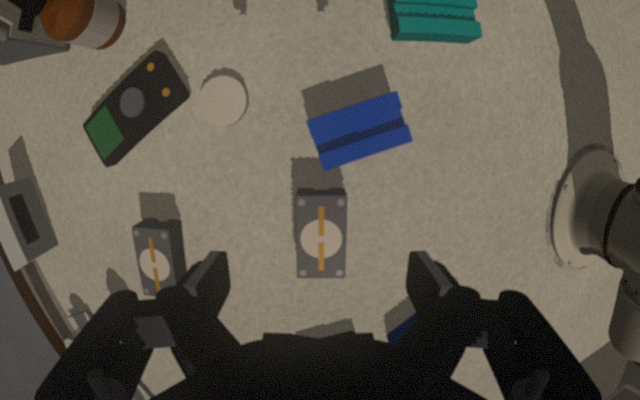

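Run:
```python
from h import *
f=np.load("w24.npz");p,R=f["p"],f["R"]
o=wonz([[295,189],[346,190],[344.5,277.5],[297,277.5]],40,p,R);print(o.round(1),o.mean(0),np.linalg.norm(o-np.roll(o,1,0),axis=1))
W=wcloud(f);m=(W[...,2]>33)&(W[...,2]<46)&(np.hypot(W[...,0]-o.mean(0)[0],W[...,1]-o.mean(0)[1])<65);m[:180]=0;m[:,:250]=0;m[:,380:]=0
print(cv2.minAreaRect(W[m][:,:2].astype(np.float32)))
c=o.mean(0);d=(o[3]+o[2]-o[0]-o[1])[:2];print(np.rad2deg(np.arctan2(d[1],d[0])))
w=np.array([-d[1],d[0]]);to([c[0],c[1],6],w/np.linalg.norm(w))
```

```text
[[ 427.7 -202.9   40. ]
 [ 378.  -182.3   40. ]
 [ 414.7  -85.4   40. ]
 [ 466.1 -105.4   40. ]] [ 421.60695854 -143.99602667   40.        ] [104.76859594  53.77038211 103.65324019  55.21856216]
((422.55279541015625, -141.2548828125), (99.79534149169922, 56.72389221191406), 68.33901977539062)
68.85452129367808
clock 22.95 pos [ 401.1 -196.5  214.4] w 85.7 yaw(y axis) 158.56 tool shift mm [-56.1   0.8 208.5] R 
tool turn deg -0.2907632463822978
shift after turn [-56.1   0.6 208.5]
```

>>> drive_tool(
  steps=[
    [-0.03, 0.0005, 0, -0.2, 0.0854],
    [-0.028, 0, 0, 0, 0.0854],
    [0, 0, 0.04, 0, 0.0854],
    [0, 0, 0.045, 0, 0.0854],
    [0, 0, 0.045, 0, 0.0854],
    [0, 0, 0.04, 0, 0.0854],
    [0, 0, 0.025, 0, 0.0854],
    [0, 0, 0.01, 0, 0.0854],
    [0, 0, 0.0035, 0, 0.0854],
    [0, 0, 0, 0, 0.0854],
  ],
)

```text
clock: 23.95
position: [421.6, -141.8, 4.7]
ee_rot: [-0.565, 0.825, 0.0, -0.0]
contact_force: [-0.7, -0.1, -0.1]
gripper_width: 85.2
```

Run:
```python
from h import *
to([422.2,-142.3,6],[-.931,.365])
```

```text
clock 23.95 pos [ 421.6 -141.8    4.7] w 85.2 yaw(y axis) 158.87 tool shift mm [ 0.2 -0.7 -1.3] R 
tool turn deg 0.27467548138007203
shift after turn [ 0.2 -0.7 -1.3]
```

>>> drive_tool(
  steps=[
    [0, 0, 0, 0, 0.07],
    [0, 0, 0, 0, 0.056],
    [0, 0, 0, 0, 0.05],
    [0, 0, 0, 0, 0.045],
    [0, 0, 0, 0, 0.045],
    [0, 0, -0.01, 0, 0.045],
    [0, 0, -0.025, 0, 0.045],
    [0, 0, -0.03, 0, 0.045],
    [0, 0, -0.03, 0, 0.045],
    [0, 0, -0.03, 0, 0.045],
    [0, 0, -0.02, 0, 0.045],
    [0, 0, -0.01, 0, 0.045],
    [0, 0, 0, -5.5, 0.045],
    [0, 0, 0, -7, 0.045],
    [0, 0, 0, -7, 0.045],
    [0, 0, 0, -7, 0.045],
    [0, 0, 0, -5.5, 0.045],
    [0, 0, 0, -1.2, 0.045],
  ],
)

```text
clock: 25.75
position: [420.5, -141.8, 159.1]
ee_rot: [0.778, -0.629, -0.001, 0.0]
contact_force: [0.8, 0.3, -3.9]
gripper_width: 55.6
```

Run:
```python
from h import *
to([536,334,155],[.978,.209])
```

```text
clock 25.75 pos [ 420.5 -141.8  159.1] w 55.6 yaw(y axis) -167.92 tool shift mm [-441.1 -212.5    4.1] R 
tool turn deg 0.01572541676949868
shift after turn [-441.1 -212.4    4.1]
```

>>> drive_tool(
  steps=[
    [-0.01, -0.005, 0, 0, 0.045],
    [-0.02, -0.01, 0, 0, 0.045],
    [-0.03, -0.0145, 0, 0, 0.045],
    [-0.036, -0.0175, 0, 0, 0.045],
    [-0.036, -0.0175, 0, 0, 0.045],
    [-0.036, -0.0175, 0, 0, 0.045],
    [-0.036, -0.0175, 0, 0, 0.045],
    [-0.036, -0.0175, 0, 0, 0.045],
    [-0.036, -0.0175, 0, 0, 0.045],
    [-0.036, -0.0175, 0, 0, 0.045],
    [-0.036, -0.0175, 0, 0, 0.045],
    [-0.036, -0.0175, 0, 0, 0.045],
    [-0.03, -0.0135, 0, 0, 0.045],
    [-0.02, -0.009, 0, 0, 0.045],
    [-0.01, -0.003, 0, 0, 0.045],
    [0, 0, 0, 0, 0.045],
    [0, 0, 0, 0, 0.045],
  ],
)

```text
clock: 27.45
position: [535.8, 335.9, 159.3]
ee_rot: [0.777, -0.629, -0.0, 0.001]
contact_force: [-1.1, 0.0, -3.5]
gripper_width: 55.1
```

Run:
```python
from h import *
to([536,334,155],[.978,.209]);wrist("w25")
```

```text
clock 27.45 pos [535.8 335.9 159.3] w 55.1 yaw(y axis) -167.99 tool shift mm [1.9 0.2 4.3] R 
tool turn deg -0.050376378447765546
shift after turn [1.9 0.2 4.3]
```

View pics/w25.png

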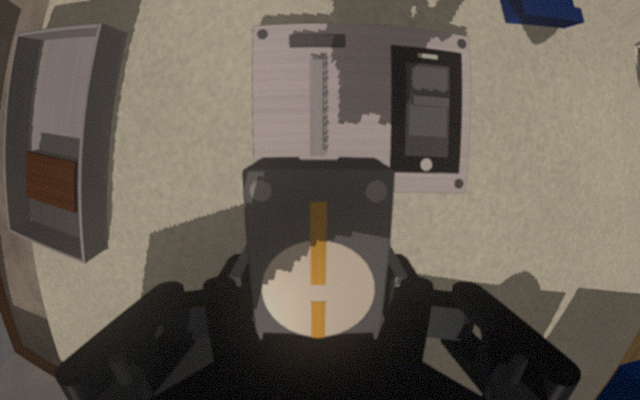

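Run:
```python
from h import *
f=np.load("w25.npz");im=f["im"]
cv2.imwrite("pics/w25c.png",cv2.resize(im[15:175,240:400],None,fx=3.7,fy=3.7,interpolation=cv2.INTER_CUBIC))
W=wcloud(f)
# tool-frame coordinates
q=(W-f["p"])@f["R"]; z=W[...,2]
for r in (60,80,100,120,140):
    print(r,[(u,round(z[r,u],0),round(q[r,u,1],1)) for u in range(300,340,3)])
```

```text
60 [(300, np.float64(19.0), np.float64(-17.0)), (303, np.float64(19.0), np.float64(-14.3)), (306, np.float64(20.0), np.float64(-11.6)), (309, np.float64(24.0), np.float64(-8.8)), (312, np.float64(28.0), np.float64(-6.1)), (315, np.float64(27.0), np.float64(-3.5)), (318, np.float64(30.0), np.float64(-0.8)), (321, np.float64(28.0), np.float64(1.8)), (324, np.float64(24.0), np.float64(4.4)), (327, np.float64(19.0), np.float64(7.2)), (330, np.float64(20.0), np.float64(9.9)), (333, np.float64(19.0), np.float64(12.6)), (336, np.float64(18.0), np.float64(15.4)), (339, np.float64(19.0), np.float64(18.0))]
80 [(300, np.float64(19.0), np.float64(-17.0)), (303, np.float64(19.0), np.float64(-14.3)), (306, np.float64(19.0), np.float64(-11.6)), (309, np.float64(18.0), np.float64(-9.0)), (312, np.float64(28.0), np.float64(-6.1)), (315, np.float64(27.0), np.float64(-3.5)), (318, np.float64(27.0), np.float64(-0.9)), (321, np.float64(28.0), np.float64(1.7)), (324, np.float64(24.0), np.float64(4.4)), (327, np.float64(20.0), np.float64(7.2)), (330, np.float64(20.0), np.float64(9.9)), (333, np.float64(18
[... 1229 characters left out ...]
12.6)), (336, np.float64(19.0), np.float64(15.3)), (339, np.float64(19.0), np.float64(18.0))]
140 [(300, np.float64(301.0), np.float64(-1.0)), (303, np.float64(18.0), np.float64(-14.6)), (306, np.float64(18.0), np.float64(-11.8)), (309, np.float64(20.0), np.float64(-9.0)), (312, np.float64(24.0), np.float64(-6.3)), (315, np.float64(27.0), np.float64(-3.6)), (318, np.float64(28.0), np.float64(-0.9)), (321, np.float64(28.0), np.float64(1.7)), (324, np.float64(24.0), np.float64(4.4)), (327, np.float64(21.0), np.float64(7.2)), (330, np.float64(18.0), np.float64(10.0)), (333, np.float64(18.0), np.float64(12.7)), (336, np.float64(19.0), np.float64(15.4)), (339, np.float64(18.0), np.float64(18.2))]
```

View pics/w25c.png

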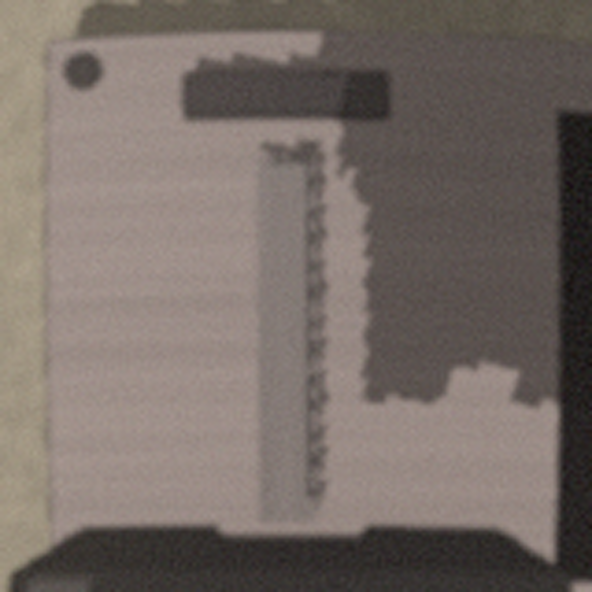

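Run:
```python
from h import *
f=np.load("w25.npz");p,R=f["p"],f["R"]
for z in (20,28,140,155):
  for uv in ([318,100],[318.5,157]):
    o,r=wray(uv,p,R);P=wonz([uv],z,p,R);print(z,uv,((P-p)@R).round(2),P.round(1),(r@R).round(3))
c=arm.camera_params("wrist");print(c)
```

```text
20 [318, 100] [[ 86.41  -0.89 139.33]] [[554.5 251.4  20. ]] [[0.077 0.001 0.997]]
20 [318.5, 157] [[ 34.52  -0.49 139.29]] [[543.3 302.1  20. ]] [[-0.107  0.002  0.994]]
28 [318, 100] [[ 85.79  -0.89 131.33]] [[554.4 252.   28. ]] [[0.077 0.001 0.997]]
28 [318.5, 157] [[ 35.38  -0.5  131.29]] [[543.5 301.3  28. ]] [[-0.107  0.002  0.994]]
140 [318, 100] [[77.14 -0.95 19.33]] [[552.8 260.6 140. ]] [[0.077 0.001 0.997]]
140 [318.5, 157] [[47.4  -0.73 19.3 ]] [[546.4 289.7 140. ]] [[-0.107  0.002  0.994]]
155 [318, 100] [[75.98 -0.96  4.33]] [[552.6 261.8 155. ]] [[0.077 0.001 0.997]]
155 [318.5, 157] [[49.01 -0.76  4.3 ]] [[546.8 288.1 155. ]] [[-0.107  0.002  0.994]]
{'K': array([[309.70691629,   0.        , 317.63568618],
       [  0.        , 309.70691629, 205.82837472],
       [  0.        ,   0.        ,   1.        ]]), 'mount': array([[-1.18321120e-03,  9.65187048e-01,  2.61557951e-01,
         6.47012791e+01],
       [ 9.99999072e-01,  9.65478111e-04,  9.60946269e-04,
        -1.04706260e+00],
       [ 6.74964416e-04,  2.61558845e-01, -9.65187295e-01,
        -1.41772666e+02],
       [ 0.00000000e+00,  0.00000000e+00,  0.00000000e+00,
         1.00000000e+00]])}
```

Run:
```python
from h import *
f=np.load("w25.npz");W=wcloud(f);z=W[...,2]; im=f["im"].mean(2)
for u in range(304,334): print(u,np.median(z[65:135,u]).round(1),im[65:135,u].mean().round(0), end=" | ")
# carrier end face/groove
print()
for r in (150,154,156,158,160,162): print(r,[int(im[r,u]) for u in range(290,348,2)])
M=[arm.camera_params("wrist")["mount"][:3,3] for _ in range(6)];print(np.round(M,2))
```

```text
304 19.2 143.0 | 305 19.0 143.0 | 306 19.2 143.0 | 307 19.2 142.0 | 308 19.3 141.0 | 309 19.3 135.0 | 310 24.3 128.0 | 311 24.2 124.0 | 312 27.7 124.0 | 313 27.6 124.0 | 314 27.9 124.0 | 315 27.7 124.0 | 316 27.7 125.0 | 317 27.5 125.0 | 318 27.7 124.0 | 319 27.7 123.0 | 320 27.6 123.0 | 321 27.8 122.0 | 322 27.7 111.0 | 323 24.1 98.0 | 324 24.2 100.0 | 325 19.4 103.0 | 326 19.1 104.0 | 327 19.3 116.0 | 328 19.1 131.0 | 329 19.0 140.0 | 330 19.1 141.0 | 331 19.3 141.0 | 332 19.3 141.0 | 333 19.3 141.0 | 
150 [141, 140, 141, 144, 146, 142, 143, 141, 143, 141, 126, 123, 121, 129, 125, 122, 123, 112, 116, 137, 136, 142, 141, 136, 140, 139, 138, 141, 139]
154 [142, 143, 138, 139, 143, 143, 139, 136, 141, 138, 127, 121, 124, 121, 129, 122, 121, 124, 133, 138, 139, 136, 138, 136, 138, 136, 138, 138, 136]
156 [120, 121, 120, 117, 123, 142, 142, 141, 140, 143, 135, 132, 135, 134, 137, 133, 129, 135, 137, 140, 136, 138, 136, 138, 133, 114, 117, 118, 117]
158 [51, 54, 55, 59, 79, 119, 131, 136, 126, 129, 128, 131, 132, 132, 131, 129, 131, 132, 128, 127, 131, 131, 130, 126, 91, 44, 54, 49, 49]
160 [51, 44, 50, 48, 49, 61, 67, 68, 73, 75, 68, 68, 69, 68, 68, 72, 72, 65, 63, 68, 70, 69, 68, 67, 49, 42, 42, 41, 40]
162 [48, 46, 44, 47, 52, 49, 49, 38, 44, 38, 46, 45, 48, 47, 47, 45, 44, 45, 39, 38, 42, 49, 39, 50, 45, 42, 46, 45, 45]
[[  64.7    -1.05 -141.77]
 [  64.7    -1.05 -141.77]
 [  64.7    -1.05 -141.77]
 [  64.7    -1.05 -141.77]
 [  64.7    -1.05 -141.77]
 [  64.7    -1.05 -141.77]]
```

Run:
```python
from h import *
f=np.load("w25.npz");p,R=f["p"],f["R"];im=f["im"].mean(2)
print([ (r,int(im[r,312:321].mean())) for r in list(range(28,62))+list(range(148,160))])
z=wcloud(f)[...,2];print([(r,np.median(z[r,312:321]).round(0)) for r in range(30,62)])
for nm,r,zz in (("stop",47.5,26),("ribR",55.5,28.5),("ribL",155.5,28.5),("carEnd",156.5,p[2]-4.7)):
    P=wonz([[317,r]],zz,p,R);print(nm,((P-p)@R).round(1))
```

```text
[(28, 138), (29, 131), (30, 124), (31, 108), (32, 92), (33, 78), (34, 72), (35, 70), (36, 70), (37, 71), (38, 72), (39, 71), (40, 72), (41, 71), (42, 72), (43, 72), (44, 70), (45, 68), (46, 81), (47, 113), (48, 136), (49, 141), (50, 140), (51, 140), (52, 138), (53, 127), (54, 108), (55, 96), (56, 95), (57, 97), (58, 101), (59, 112), (60, 121), (61, 125), (148, 123), (149, 124), (150, 123), (151, 122), (152, 122), (153, 121), (154, 123), (155, 125), (156, 134), (157, 138), (158, 130), (159, 102)]
[(30, np.float64(19.0)), (31, np.float64(19.0)), (32, np.float64(19.0)), (33, np.float64(19.0)), (34, np.float64(25.0)), (35, np.float64(25.0)), (36, np.float64(25.0)), (37, np.float64(26.0)), (38, np.float64(25.0)), (39, np.float64(26.0)), (40, np.float64(25.0)), (41, np.float64(25.0)), (42, np.float64(25.0)), (43, np.float64(26.0)), (44, np.float64(26.0)), (45, np.float64(24.0)), (46, np.float64(23.0)), (47, np.float64(20.0)), (48, np.float64(19.0)), (49, np.float64(19.0)), (50, np.float64(19.0)), (51, np.float64(19.0)), (52, np.float64(19.0)), (53, np.float64(19.0)), (54, np.float64(19.0)), (55, np.float64(19.0)), (56, np.float64(20.0)), (57, np.float64(24.0)), (58, np.float64(24.0)), (59, np.float64(28.0)), (60, np.float64(27.0)), (61, np.float64(28.0))]
stop [[134.   -1.7 133.4]]
ribR [[125.9  -1.7 130.9]]
ribL [[ 36.8  -1.8 130.8]]
carEnd [[49.2 -1.5  4.7]]
```

>>> drive_tool(
  steps=[
    [0.01, -0.001, 0, 0, 0.045],
    [0.02, 0, 0, 0, 0.045],
    [0.021, 0, 0, 0, 0.045],
    [0.02, 0, 0, 0, 0.045],
    [0.01, 0, 0.01, 0, 0.045],
    [0, 0, 0.025, 0, 0.045],
    [0, 0, 0.03, 0, 0.045],
    [0, 0, 0.025, 0, 0.045],
    [0, 0, 0.015, 0, 0.045],
    [0, 0, 0.006, 0, 0.045],
    [0, 0, 0, 0, 0.045],
  ],
)

```text
clock: 28.6
position: [554.2, 256.8, 47.5]
ee_rot: [0.777, -0.629, -0.0, 0.001]
contact_force: [0.7, 0.4, -3.7]
gripper_width: 55.0
```

Run:
```python
from h import *
to([552.5,256,25],[.978,.209]);wrist("w26")
im,d=arm.get_image("scene");g=im[110:240,330:490];cv2.imwrite("pics/s26.png",cv2.resize(g,None,fx=4.5,fy=4.5,interpolation=cv2.INTER_CUBIC))
```

```text
clock 28.6 pos [554.2 256.8  47.5] w 55.0 yaw(y axis) -167.98 tool shift mm [ 0.4  1.8 22.5] R 
tool turn deg -0.040096922324153184
shift after turn [ 0.4  1.8 22.5]
```

View pics/w26.png

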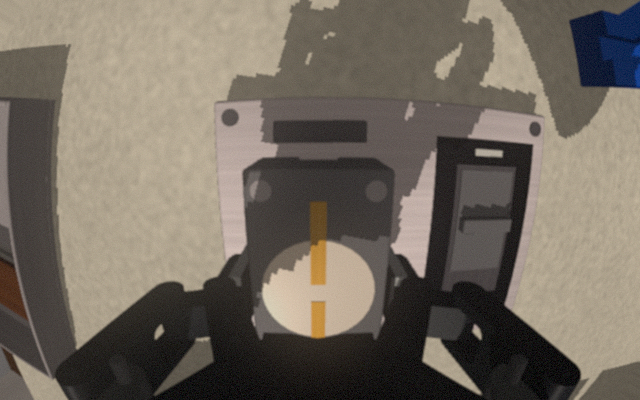

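View pics/s26.png

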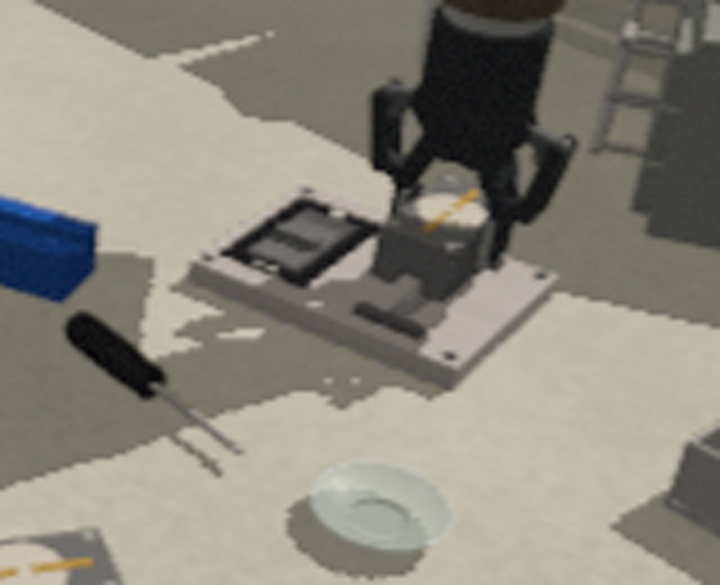

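```bash
python3 - <<'E'
from h import *
for n,rows in(("w25",(36,44)),("w26",(124,139))):
    f=np.load(n+".npz");im=f["im"].mean(2);p,R=f["p"],f["R"]
    pr=im[rows[0]:rows[1]].mean(0); 
    z=np.median(wcloud(f)[...,2][rows[0]:rows[1]],0)
    k=[u for u in range(255,390) if z[u]>23 and z[u]<29];print(n,min(k),max(k))
    a,b=min(k)-.5,max(k)+.5
    P=wonz([[a,np.mean(rows)],[b,np.mean(rows)]],26,p,R);q=(P-p)@R;print(q.round(2),q[:,1].mean())
    P=wonz([[298.8,157.5],[338.2,157.5]],p[2]-4.7,p,R);q=(P-p)@R;print("groove",q.round(2))
f=np.load("w26.npz");im=f["im"].mean(2)
for r in (155,156,157,158,160): print(r,[int(im[r,u]) for u in range(290,348,2)])
z=wcloud(f)[...,2]
print([(u,int(im[124:139,u].mean()),z[130,u].round(0)) for u in list(range(268,282))+list(range(360,372))])
E
python3 -c "
import cv2;i=cv2.imread('pics/w26.png');cv2.imwrite('pics/w26c.png',cv2.resize(i[90:210,210:410],None,fx=4,fy=4,interpolation=cv2.INTER_CUBIC))"
```

```text
w25 290 345
[[141.53 -25.93 133.34]
 [141.47  23.41 133.42]] -1.2598711647151202
groove [[ 48.77 -10.1    4.72]
 [ 48.75   8.6    4.75]]
w26 273 366
[[ 60.98 -24.91  21.56]
 [ 60.97  24.59  21.65]] -0.16033718507047112
groove [[ 48.77 -10.1    4.73]
 [ 48.75   8.6    4.77]]
155 [91, 91, 90, 93, 92, 91, 89, 91, 95, 88, 90, 87, 90, 86, 92, 90, 89, 88, 92, 87, 91, 89, 86, 88, 90, 84, 90, 88, 86]
156 [81, 78, 82, 79, 82, 89, 95, 90, 92, 90, 88, 91, 93, 90, 89, 92, 91, 86, 93, 91, 89, 90, 91, 89, 91, 81, 82, 81, 80]
157 [64, 62, 67, 65, 67, 83, 85, 88, 88, 87, 93, 87, 87, 87, 90, 86, 90, 94, 87, 95, 90, 88, 86, 84, 78, 64, 64, 64, 68]
158 [51, 46, 48, 50, 57, 82, 86, 89, 87, 83, 79, 86, 84, 84, 85, 87, 80, 80, 78, 80, 85, 83, 84, 81, 56, 45, 49, 42, 49]
160 [49, 45, 46, 45, 48, 61, 59, 57, 53, 57, 58, 48, 52, 53, 51, 52, 59, 55, 48, 56, 47, 54, 51, 52, 39, 45, 37, 42, 36]
[(268, 97, np.float64(19.0)), (269, 96, np.float64(20.0)), (270, 97, np.float64(189.0)), (271, 95, np.float64(19.0)), (272, 88, np.float64(19.0)), (273, 69, np.float64(25.0)), (274, 56, np.float64(26.0)), (275, 55, np.float64(25.0)), (276, 56, np.float64(26.0)), (277, 56, np.float64(26.0)), (278, 57, np.float64(25.0)), (279, 56, np.float64(26.0)), (280, 54, np.float64(25.0)), (281, 55, np.float64(26.0)), (360, 46, np.float64(26.0)), (361, 46, np.float64(25.0)), (362, 47, np.float64(25.0)), (363, 47, np.float64(24.0)), (364, 47, np.float64(26.0)), (365, 48, np.float64(26.0)), (366, 61, np.float64(25.0)), (367, 78, np.float64(19.0)), (368, 88, np.float64(19.0)), (369, 91, np.float64(19.0)), (370, 91, np.float64(19.0)), (371, 90, np.float64(18.0))]
```

View pics/w26c.png

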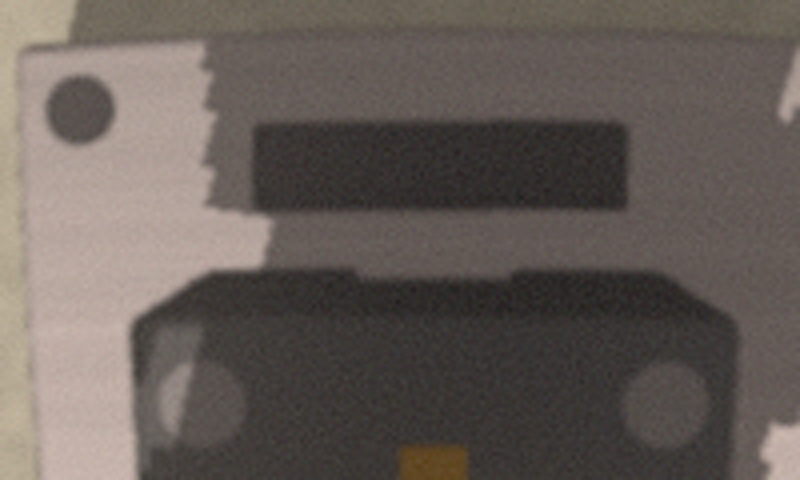

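>>> drive_tool(
  steps=[
    [0.0005, 0.0004, 0.004, 0, 0.045],
    [0, 0, 0.004, 0, 0.045],
    [0, 0, 0.003, 0, 0.045],
    [0, 0, 0.003, 0, 0.045],
    [0, 0, 0.003, 0, 0.045],
    [0, 0, 0, 0, 0.045],
  ],
)

```text
clock: 29.3
position: [553.8, 256.9, 31.1]
ee_rot: [0.777, -0.629, -0.0, 0.001]
contact_force: [-0.2, -0.3, -3.6]
gripper_width: 55.0
```

>>> drive_tool(
  steps=[
    [0, 0, 0.002, 0, 0.045],
    [0, 0, 0.002, 0, 0.045],
    [0, 0, 0.001, 0, 0.045],
    [0, 0, 0.001, 0, 0.045],
    [0, 0, 0, 0, 0.045],
  ],
)

```text
clock: 29.8
position: [554.2, 257.1, 26.2]
ee_rot: [0.778, -0.629, 0.0, -0.0]
contact_force: [-1.8, -1.3, 1.0]
gripper_width: 55.2
```

>>> drive_tool(
  steps=[
    [0, 0, 0.0005, 0, 0.045],
    [0, 0, 0, 0, 0.045],
  ],
)

```text
clock: 30.0
position: [554.2, 257.1, 26.2]
ee_rot: [0.778, -0.629, 0.0, -0.0]
contact_force: [-2.3, -2.6, 5.3]
gripper_width: 55.1
```

Run:
```python
from h import *
to([552.5,256,25],[.978,.209]);wrist("w27");f=np.load("w27.npz");W=wcloud(f)
print(plane(np.r_[W[180:230,265:300].reshape(-1,3),W[180:230,338:372].reshape(-1,3)]))
```

```text
clock 30.0 pos [554.2 257.1  26.2] w 55.1 yaw(y axis) -167.94 tool shift mm [0.7 1.9 1.2] R 
tool turn deg 0.002169118526182956
shift after turn [0.7 1.9 1.2]
(array([562.71969961, 222.42159332,  59.2332999 ]), array([0.00157672, 0.00650973, 0.99997757]), 3399)
```

View pics/w27.png

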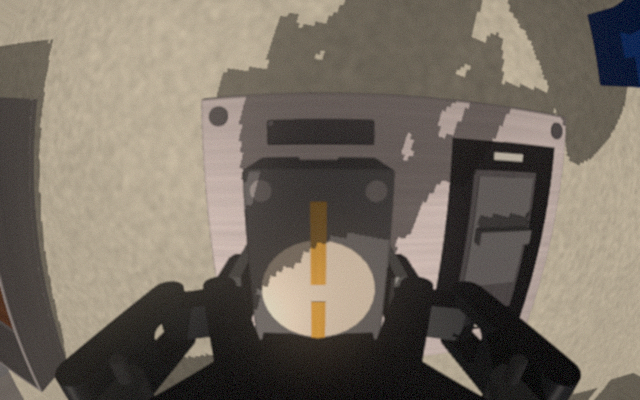

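>>> drive_tool(
  steps=[
    [0, 0, -0.0005, 0, 0.055],
    [0, 0, 0, 0, 0.057],
    [0, 0, 0, 0, 0.07],
    [0, 0, 0, 0, 0.0854],
    [0, 0, 0, 0, 0.0854],
    [0, 0, -0.02, 0, 0.0854],
    [0, 0, -0.035, 0, 0.0854],
    [0, 0, -0.045, 0, 0.0854],
    [0.02, 0, -0.045, 0, 0.0854],
    [0.03, 0, -0.03, 0, 0.0854],
    [0, 0, 0, 0, 0.0854],
    [0, 0, 0, 0, 0.0854],
  ],
)

```text
clock: 31.25
position: [564.7, 207.9, 201.3]
ee_rot: [0.777, -0.63, -0.0, -0.001]
contact_force: [-0.1, 1.0, -0.5]
gripper_width: 85.1
```

Run:
```python
from h import *
to([552.5,256,25],[.978,.209]);wrist("w28")
```

```text
clock 31.25 pos [564.7 207.9 201.3] w 85.1 yaw(y axis) -168.03 tool shift mm [-49.4   2.2 176.3] R 
tool turn deg -0.09133431658756308
shift after turn [-49.4   2.1 176.3]
```

View pics/w28.png

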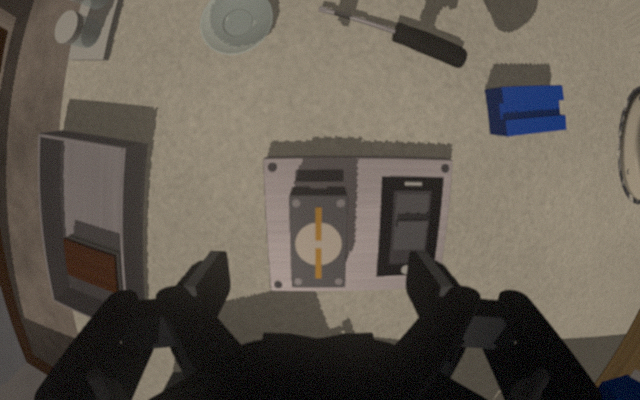

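Run:
```python
from h import *
f=np.load("w28.npz");W=wcloud(f);im=f["im"];p,R=f["p"],f["R"];q=(W-p)@R
cv2.imwrite("pics/w28c.png",cv2.resize(im[145:300,255:460],None,fx=3.8,fy=3.8,interpolation=cv2.INTER_CUBIC))
print("top",plane(np.r_[W[205:225,297:310].reshape(-1,3),W[205:225,328:340].reshape(-1,3)]))
print("fix",plane(np.r_[W[220:280,358:372].reshape(-1,3),W[165:180,360:430].reshape(-1,3)]))
m=(W[...,2]>33+20)&(W[...,2]<66);m[:180]=0;m[300:]=0;m[:,:280]=0;m[:,360:]=0
r=cv2.minAreaRect(q[m][:,:2].astype(np.float32));print("carrier tool",r)
m=(W[...,2]>26.5)&(W[...,2]<33);m[:195]=0;m[250:]=0;m[:,:385]=0;m[:,440:]=0
v,u=np.where(m);print(len(v),u.min(),u.max(),v.min(),v.max(),np.percentile(q[m],[2,50,98],axis=0).round(1),cv2.minAreaRect(q[m][:,:2].astype(np.float32)))
```

```text
top (array([561.87577478, 228.77805292,  59.11902893]), array([-0.00269562,  0.00239539,  0.9999935 ]), 485)
fix (array([497.06131679, 228.24430649,  19.13393035]), array([-9.53338488e-04,  5.05571752e-04,  9.99999418e-01]), 1508)
carrier tool ((-50.84752655029297, -1.0742664337158203), (100.44245910644531, 56.996978759765625), 0.042935166507959366)
245 397 427 219 228 [[-46.1  85.6 170.8]
 [-41.2 101.9 172.2]
 [-36.7 120.3 174.1]] ((-41.22241973876953, 102.96333312988281), (10.263811111450195, 35.91044235229492), 0.7857126593589783)
```

View pics/w28c.png

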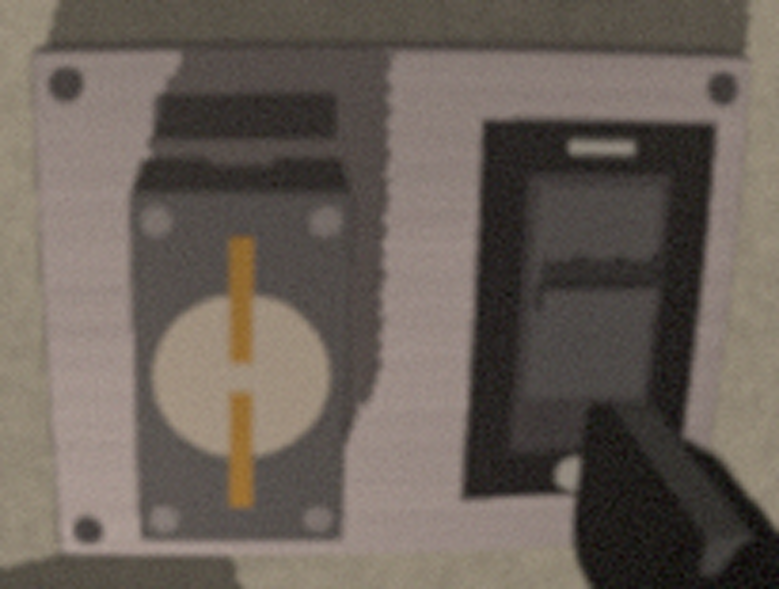

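>>> drive_tool(
  steps=[
    [0, 0.015, 0, 0, 0.06],
    [-0.004, 0.028, 0, 0, 0.03],
    [-0.004, 0.03, 0, 0, 0],
    [-0.004, 0.02, 0, 0, 0],
    [0, 0.01, 0.02, 0, 0],
    [0, 0, 0.035, 0, 0],
    [0, 0, 0.04, 0, 0],
    [0, 0, 0.035, 0, 0],
    [0, 0, 0.02, 0, 0],
    [0, 0, 0.01, 0, 0],
    [0, 0, 0, 0, 0],
    [0, 0, 0, 0, 0],
  ],
)

```text
clock: 32.5
position: [461.7, 198.9, 40.9]
ee_rot: [0.778, -0.629, 0.0, -0.0]
contact_force: [0.2, -0.9, 0.1]
gripper_width: -0.1
```

Run:
```python
from h import *
to([552.5,256,25],[.978,.209]);wrist("w29")
```

```text
clock 32.5 pos [461.7 198.9  40.9] w -0.1 yaw(y axis) -167.9 tool shift mm [ -36.8 -100.8   16. ] R 
tool turn deg 0.03268349242819113
shift after turn [ -36.8 -100.8   16. ]
```

View pics/w29.png

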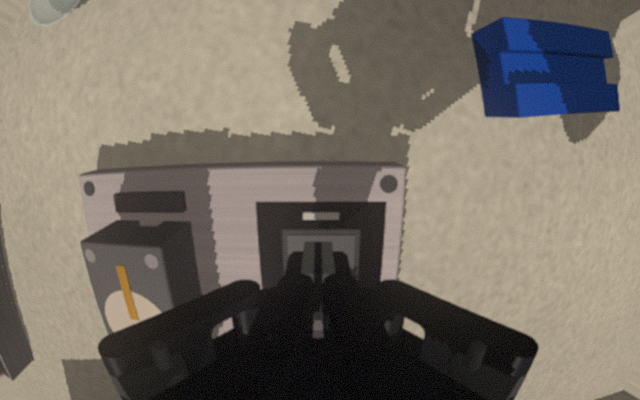

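>>> drive_tool(
  steps=[
    [0, 0, 0.008, 0, 0],
    [0, 0, 0.005, 0, 0],
    [0, 0, 0.0025, 0, 0],
    [0, 0, 0, 0, 0],
    [0, 0, 0, 0, 0],
  ],
)

```text
clock: 33.05
position: [461.5, 198.4, 25.3]
ee_rot: [0.777, -0.629, 0.0, -0.0]
contact_force: [0.2, 0.5, 0.4]
gripper_width: 0.1
```

>>> drive_tool(
  steps=[
    [-0.004, 0, 0, 0, 0],
    [-0.004, 0, 0, 0, 0],
    [-0.003, 0, 0, 0, 0],
    [-0.003, 0, 0, 0, 0],
    [0, 0, 0, 0, 0],
  ],
)

```text
clock: 33.55
position: [458.5, 211.9, 25.3]
ee_rot: [0.778, -0.629, 0.0, 0.0]
contact_force: [2.6, -3.4, 1.0]
gripper_width: -0.2
```

>>> drive_tool(
  steps=[
    [-0.003, 0, 0, 0, 0],
    [-0.003, 0, 0, 0, 0],
    [-0.003, 0, 0, 0, 0],
    [-0.003, 0, 0, 0, 0],
    [-0.002, 0, 0, 0, 0],
    [-0.001, 0, 0, 0, 0],
    [0, 0, 0, 0, 0],
  ],
)

```text
clock: 34.25
position: [455.3, 226.4, 25.2]
ee_rot: [0.778, -0.629, 0.0, 0.0]
contact_force: [2.0, -3.5, 1.2]
gripper_width: -0.2
```

>>> drive_tool(
  steps=[
    [-0.001, 0, 0, 0, 0],
    [-0.001, 0, 0, 0, 0],
    [0, 0, 0, 0, 0],
  ],
)

```text
clock: 34.55
position: [455.1, 226.7, 25.2]
ee_rot: [0.777, -0.629, 0.001, 0.002]
contact_force: [6.3, -9.5, 0.9]
gripper_width: -0.3
```

>>> drive_tool(
  steps=[
    [0.005, 0, 0, 0, 0],
    [0.006, 0, 0, 0, 0],
    [0, 0, -0.02, 0, 0],
    [0, 0, -0.04, 0, 0],
    [0, 0, -0.045, 0, 0],
    [0.02, 0, -0.045, 0, 0],
    [0.03, 0, -0.03, 0, 0],
    [0.03, 0, 0, 0, 0],
    [0, 0, 0, 0, 0],
    [0, 0, 0, 0, 0],
  ],
)

```text
clock: 35.55
position: [473.7, 139.5, 205.2]
ee_rot: [0.777, -0.629, -0.0, -0.0]
contact_force: [0.0, 0.1, -0.6]
gripper_width: 0.2
```

Run:
```python
from h import *
to([552.5,256,25],[.978,.209]);wrist("w30")
f=np.load("w30.npz");W=wcloud(f);cv2.imwrite("pics/w30c.png",cv2.resize(f["im"][120:320,170:440],None,fx=2.9,fy=2.9,interpolation=cv2.INTER_CUBIC))
im,d=arm.get_image("scene");cv2.imwrite("pics/s30.png",im)
```

```text
clock 35.55 pos [473.7 139.5 205.2] w 0.2 yaw(y axis) -168.02 tool shift mm [ -97.5 -101.3  180.3] R 
tool turn deg -0.08118425227280568
shift after turn [ -97.3 -101.4  180.3]
```

View pics/w30c.png

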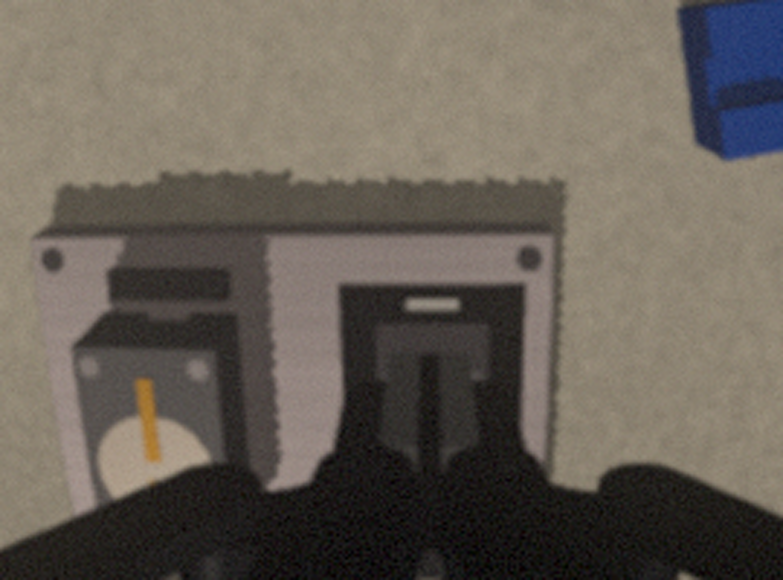

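View pics/s30.png

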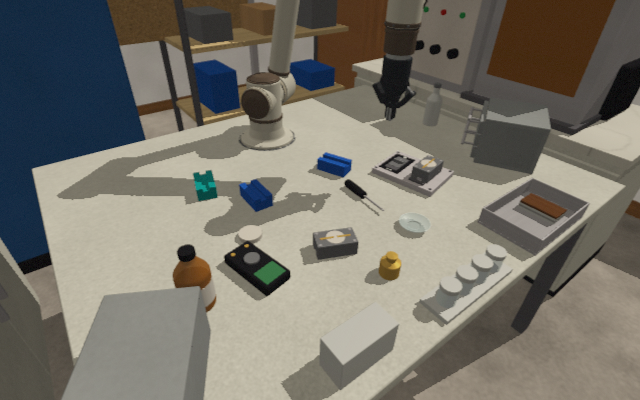

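>>> drive_tool(
  steps=[
    [0.02, 0, 0, 0, 0.05],
    [0.03, 0, 0, 0, 0.0854],
    [0, 0, 0, 0, 0.0854],
    [0, 0, 0, 0, 0.0854],
  ],
)

```text
clock: 36.05
position: [484.3, 91.3, 204.7]
ee_rot: [0.777, -0.629, -0.0, 0.0]
contact_force: [0.1, -0.3, 0.1]
gripper_width: 58.2
```

Run:
```python
from h import *
im,d=arm.get_image("top");cv2.imwrite("pics/t31.png",cv2.resize(im[140:245,135:225],None,fx=5.5,fy=5.5,interpolation=cv2.INTER_CUBIC))
wrist("w31");f=np.load("w31.npz");W=wcloud(f);cv2.imwrite("pics/w31c.png",cv2.resize(f["im"][180:380,170:440],None,fx=2.9,fy=2.9,interpolation=cv2.INTER_CUBIC))
```

```text
(no output)
```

View pics/w31c.png

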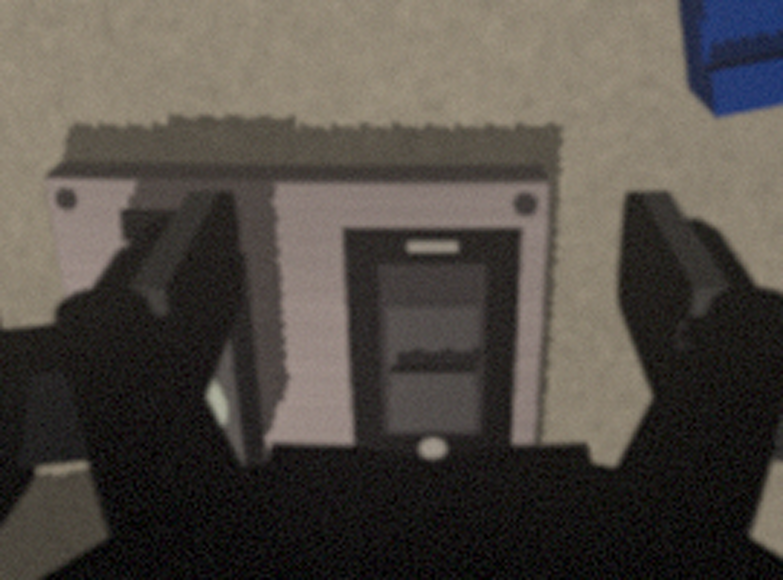

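View pics/t31.png

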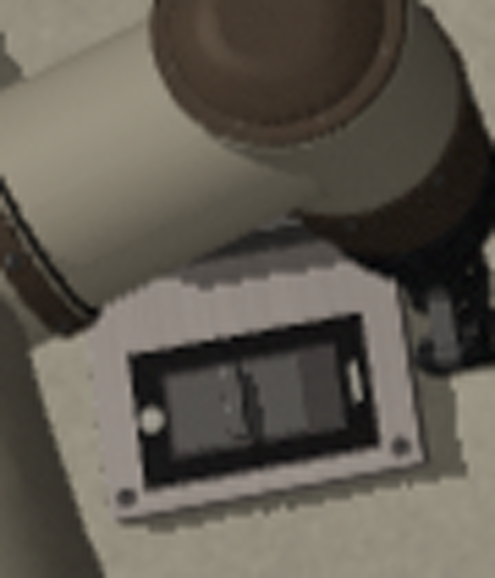

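Run:
```python
from h import *
im,d=arm.get_image("scene");W=cloud("scene",d);m=(W[...,2]>55)&(W[...,2]<66)&(np.hypot(W[...,0]-554,W[...,1]-257)<70)
print(plane(W[m]),cv2.minAreaRect(W[m][:,:2].astype(np.float32)))
print(arm.job_done())
```

```text
(array([557.41934524, 257.16188077,  58.92395852]), array([-0.00218848, -0.00109045,  0.99999701]), 263) ((556.5641479492188, 257.95172119140625), (56.47352981567383, 103.48497772216797), 11.202285766601562)
the job is handed in; nothing more can be done
None
```

The upside-down carrier is now right way up in the nest and let go of, and the slide switch is all the way across to the left. I handed the job in at about 36 s; it reports no verdict.

**How it was turned:** I pivoted the carrier in a light pinch onto one end, moved it while standing, then tipped it on to groove-down. I then regrasped it at its centre and lowered it over the rib.

**Slips on the way:**
- Early on, while I was testing grip strength, the carrier slid about 5 mm flat onto the bench.
- Once, during tipping, it slipped in the loose pinch and rocked back upright, so I regrasped it.
- At the end of tipping I let its held end settle the last few millimetres.
- I do not know the exact speed of any of these, but by estimate all stayed under the 0.5 m/s limit.

**Last checks:**
- **Carrier height and level:** after release, its top measured 40.0 mm above the fixture top and level, which means it is fully home. A look from the scene camera just before handing in still showed it level.
- **Carrier position:** it sits about 1 mm from the nest centre across the rib. Along the rib it should be within 1 mm, judged from the end stop before lowering. Its direction agrees with the rib to about 1°.
- **Switch:** it stopped against its end at about 11 N after some 15 mm of pushing, and the last pictures show the plate at its left end. The travel itself I could only judge from tool motion and pictures.
- **Bystanders:** I moved nothing else on purpose, and the scene picture showed the spare carrier and the bystanders where they had been.

**Disagreement:** the two fixed cameras differed by about 3 mm and the wrist camera calibration shifted by about 2 mm. I therefore lined up the groove with the rib by relative measurement in the wrist camera.

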